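# Set the bench supply's dial and lock it

## Task

On the sloping bench supply, turn the big pointer dial clockwise until its pointer lines up with the little triangular set-point marker on the scale, without shifting the marker. Then fit the forked key over the wing-headed lock screw on the same panel, turn it clockwise to its stop without touching the lock with the gripper, and stand the key upright on the bench again, fork down. Leave the other things where they are.

Things in the scene. Friction and masses are not known exactly. Their poses are not given: they have to be found in the camera images.
- console: Fixed grey wedge-shaped power supply, 300 mm wide (y), 200 deep (x), 35 high at its -x edge (towards the robot), 158 at the back. Origin: centre of the underside. The top panel slopes 31.5 deg; its outward normal is (-0.523, 0, 0.853) in this frame, through (0, 0, 0.0963). The dial is on the robot's left, the lock 150 mm to its right; two small round knobs (14 mm high) and a display play no part.
- dial_grip (a point): Grip point on the dial's axis, 28 mm out from the panel. z: the dial's axis (panel's outward normal); x: along the grip bar towards the pointer. The dial is a black disc of radius 30 mm with a grip bar 54 mm long (x), 14 thick (y), its sides from 8 to 34 mm out from the panel; a pointed nose at one end reaches to radius 40 mm.
- dial_tip (a point): Tip of the dial's pointer nose, 40 mm from the dial's axis, 5 mm out from the panel. x axis: radially outward; z: the panel's normal.
- dial (a joint): Dial angle, rad, 0 to 4.71, growing clockwise as seen looking onto the panel. Friction holds it where it is left (0.05 N m). It points exactly at the marker when joint dial equals joint marker.
- marker_tip (a point): Inner point of the set-point marker, a dark steel triangle 15 mm long, 16 wide, lying on the scale round the dial, apex towards the dial's axis, at radius 45 to 60 mm, up to 8 mm out from the panel. x: radially outward from the dial's axis; z: the panel's normal. This point lies 5 mm out from the panel.
- marker (a joint): Angle of the marker round the dial's axis, rad, same zero and sense as joint dial. It must not be shifted (stiff, 0.3 N m).
- wing: Wing head of the lock screw, an upright steel bar 26 mm long (its x axis), 5 mm thick (y), from 6 to 22 mm out from the panel. Origin: on the lock's axis at the panel surface; z: the axis (the panel's outward normal). To be turned with the key only.
- lock (a joint): Lock angle, rad, 0 (loose) to 1.22 (stop, locked), growing clockwise as seen looking onto the panel. Friction 0.06 N m.
- key: Loose key, 92 mm tall, standing on its fork. Origin: centre of its underside, z up along the key. Fork: two steel prongs, each 30 mm long (x), 10 thick (y), 18 high, with an open slot 9 mm wide between them running along x; above it a disc 35 mm across up to 26 mm, a shaft 12 thick up to 52, and a black paddle handle 36 wide (x), 14 thick (y), from 52 to 92 mm. 130 to 210 g.
- spool: Bystander: solder wire spool 62 mm across, 38 mm high. Origin: centre of the underside.
- flux: Bystander: small white jar with black lid, 42 mm across, 85 mm high. Origin: centre of the underside.
- meter: Bystander: hand multimeter lying on its back, 145 x 72 x 30 mm. Origin: centre of the underside.
- pliers: Bystander: pliers lying flat, about 165 mm long, 14 mm high. Origin: near the pivot, on the bench.
- tray: Bystander: open white parts tray 110 x 160 x 30 mm with dividers. Origin: centre of the underside.
- mug: Bystander: white mug 78 mm across, 90 mm high. Origin: centre of the underside.
- driver: Bystander: black-handled screwdriver lying on the bench, 170 mm long, 26 mm thick. Origin: mid-length, on the bench.
Things that resemble listed ones, but are neither listed nor needed, are in the scene too. What is shaped like the key but green or turquoise is not meant.

How it is judged:
By the outcome, as a careful person would: the job done as asked, in the order asked, and still so for the second after the job is handed in, with the robot touching nothing.
It also fails if it takes over 64 s, if anything falls off the work surface, if the arm or the gripper's body presses on something with over 40 N, if the wrist force passes 120 N, or if a joint passes its speed limit or range.

## Robot

A 6-joint arm with a two-finger parallel gripper is mounted at the origin on the work surface. World frame = base frame: x ahead of the robot, y to its left, z up, the work surface at z = 0. Lengths are in mm, angles in rad, forces in N, time in s.
With the tool pointing down it reaches from about 350 to 975 mm from the base axis. Payload 7.1 kg.
Tool frame: the origin (TCP) lies midway between the tips of the shut fingers; the grasp point (between the pads) lies 19 mm behind it; z points along the fingers, y is the line along which they close (so a half turn about z gives the same grasp; the last joint's range is limited). The gripper opens to 88 mm and grips with 3 to 60 N. Pads are 20 mm wide; open, the fingers measure 115 mm over their backs; the gripper's body (75 mm by 178 mm) begins 61 mm behind the grasp point.
Start: joints at [1.112, 0.423, 1.63, -0, 1.089, -0.019], TCP at [266.067, 565.52, 222.675] pointing down, gripper open.
Joint ranges: [-3, 3], [-0.9, 2.11], [0.09, 2.58], [-1.31, 4.45], [0.11, 2.69], [-2.54, 2.54]. Speed limits (rad/s): [2.39, 2.39, 3.01, 3.14, 3.14, 3.14].

## Interface

Orientations are given as a rotation vector (axis times angle).
In Python, from workcell import ctrl gives the robot as it stands.
- The arm moves only by the shell command python3 -m inch 'ROWS' [OPENING]. ROWS is JSON, a list of rows, each an object with "xyz": the shift along the tool's x, y, z in mm, a list of three; "rot": the turn, a rotation vector about the tool's x, y, z in rad, a list of three. In form: [{"xyz": [dx, dy, dz], "rot": [ax, ay, az]}, ...]. A call has 1 to 12 rows; each row is the pose to reach, as a shift and turn from the pose commanded when the call began, along the tool's axes at that moment; what a row does not reach only later rows make up. A row lasts 1/12 s, in which the tool goes at most 41.7 mm and 7.16 degrees, less where a joint would pass 70% of its speed; a pose out of reach is approached as far as the arm can. A call with a gripper value outside its range is refused whole. OPENING is the closure in counts, from 0 (fully open) to 255 (shut), set as the call begins (- or left out, the last holds). The fingers move at their own pace and stop on an object; the grip force is fixed at half the most. Time passes only in rows, so rows that repeat a pose let the fingers close. It gives the time, the measured TCP pose, the force, the opening and the grip force at its end, in the units of the state.
- ctrl.get_obs(): the state, without advancing time (a new reading comes with each control period).
- ctrl.get_image(name): name is "scene" or "side" or "wrist"; returns the picture (384x512x3 uint8, red, green, blue); there is no depth.
- ctrl.camera_model(name): a dict with "fx", "fy", "cx", "cy" (pixels), "position" and "attitude" of the camera in the world. Camera axes: x right, y up, looking along -z (the intrinsics and any distortion apply to the point x, -y, -z); pixel columns grow to the right and rows downward; lengths in mm; the calibration is good to about 2 mm. A picture is of the moment at which its call begins: read the wrist's pose just before it. camera_model takes no time and is no camera call; for the wrist camera it gives the pose at the moment of the call.
- ctrl.close_job(): hands the job in; it is judged then, once.
The state is a dict: "t": time; "qpos": joint angles; "qvel": joint speeds; "joint_torque": joint torques, N m; "ee_pos": TCP position; "orientation": TCP orientation; "ft_force": force on the tool from outside, world axes, zero at the start; "moment": the same for the moment, N m; "width": finger opening in mm; "grasp_force": force on a finger pad.
Only numpy, scipy, OpenCV 4.12 (cv2) and the standard library are available. Lean on these libraries where they do the work, as an engineer would, in place of code of your own. Each camera call takes 0.05 s, during which the arm holds its last target. There are 200 camera calls.

## Working session

There is one attempt and no reset: what is moved stays moved. The work goes in short steps, Python scripts to look and compute and a shell command to move; the robot and the scene stay as the last step left them, time stands still between calls to the robot, and variables do not carry over. Pictures are saved under pics/ and viewed, at most 10 in all, crops included, and the job is handed in when it is done.

```bash
mkdir -p pics; ls; cat > h.py <<'E'
import numpy as np, cv2
from workcell import ctrl
from scipy.spatial.transform import Rotation as R
def att(m):
    a=np.array(m["attitude"],float)
    return a if a.shape==(3,3) else R.from_rotvec(a).as_matrix() if a.size==3 else R.from_quat(a).as_matrix()
E
python3 - <<'E'
from h import *
print(ctrl.get_obs())
for n in ("scene","side","wrist"):
    print(n,ctrl.camera_model(n))
    cv2.imwrite(f"pics/{n}0.png",ctrl.get_image(n)[:,:,::-1])
a=cv2.imread("pics/scene0.png");b=cv2.imread("pics/side0.png")
E
```

```text
pics
{'t': 0.0, 'qpos': array([ 1.11197962e+00,  4.23819358e-01,  1.63065624e+00, -8.43639465e-06,
        1.08861779e+00, -1.90190187e-02]), 'qvel': array([-0.00154077,  0.00202832,  0.00103429,  0.00103101, -0.00083264,
       -0.00036091]), 'joint_torque': array([-2.02216164e-03, -5.44619393e+01, -2.73663676e+01,  6.42275345e-02,
        2.28951301e-02, -1.75363753e-04]), 'ee_pos': array([265.84688352, 565.04176166, 221.92838148]), 'orientation': array([-6.85196379e-01, -3.06560260e+00,  2.29289963e-03]), 'ft_force': array([ 0.46101036,  0.76009647, -0.24044954]), 'moment': array([0.01291939, 0.03363317, 0.02293014]), 'grasp_force': 0.0, 'width': 87.84112021999317}
scene {'fx': 479.6087341641934, 'fy': 479.6087341641934, 'cx': 245.15659744632606, 'cy': 188.12928229746754, 'position': array([1736.03370604,  405.89391886, 1110.46533943]), 'attitude': array([0.60222643, 0.85976034, 1.71715394])}
side {'fx': 435.39167430170176, 'fy': 435.39167430170176, 'cx': 254.84440358413255, 'cy': 191.02970639462302, 'position': array([-299.55541706, -781.00590426,  997.00886075]), 'attitude': array([ 0.81883209, -0.33841101, -0.74104102])}
wrist {'fx': 319.78584020663124, 'fy': 319.78584020663124, 'cx': 252.62228171849767, 'cy': 192.84355965916563, 'position': array([199.22513087, 596.98134061, 383.74687826]), 'attitude': array([-0.24670331, -0.15504592,  1.12361819])}
```

View pics/scene0.png

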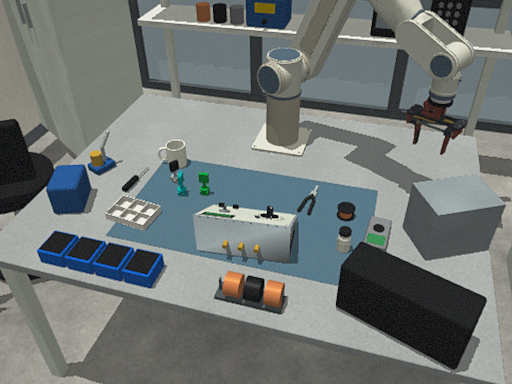

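View pics/side0.png

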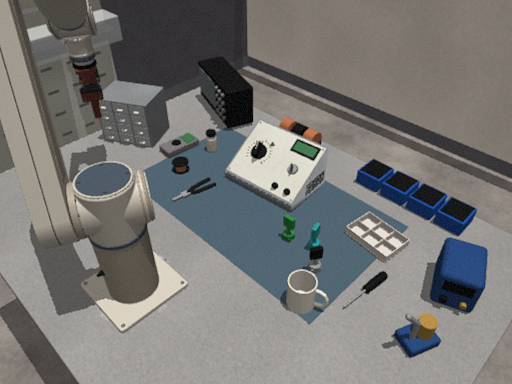

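Side view: console at (277,162), with the black dial at (259,150) and the lock wing at (292,169). Three things look like the key: green (289,227), turquoise (314,235), and black-handled with a steel fork (316,257). The last fits the description. I'll confirm it in an enlarged crop.

```bash
cat >> h.py <<'E'
def ray(n,uv,m=None):
    m=m or ctrl.camera_model(n)
    d=np.array([(uv[0]-m["cx"])/m["fx"],-(uv[1]-m["cy"])/m["fy"],-1.])
    return np.array(m["position"]),att(m)@d
def onz(n,uv,z,m=None):
    p,d=ray(n,uv,m); return p+d*(z-p[2])/d[2]
def proj(n,P,m=None):
    m=m or ctrl.camera_model(n)
    c=att(m).T@(np.array(P)-m["position"]); return np.array([m["cx"]+m["fx"]*c[0]/-c[2],m["cy"]+m["fy"]*c[1]/c[2]])
def tri(*obs):
    A=np.zeros((3,3));b=np.zeros(3)
    for n,uv in obs:
        p,d=ray(*((n,uv) if isinstance(n,str) else ("wrist",uv,n)));d/=np.linalg.norm(d);M=np.eye(3)-np.outer(d,d);A+=M;b+=M@p
    return np.linalg.solve(A,b)
E
python3 - <<'E'
from h import *
a=cv2.imread("pics/side0.png");b=cv2.imread("pics/scene0.png")
c=cv2.resize(a[205:285,260:360],None,fx=4,fy=4,interpolation=cv2.INTER_CUBIC)
d=cv2.resize(a[115:210,220:340],None,fx=400/120,fy=320/95,interpolation=cv2.INTER_CUBIC)
e=cv2.resize(b[145:200,150:220],None,fx=4,fy=4,interpolation=cv2.INTER_CUBIC)
f=cv2.resize(b[190:265,185:305],None,fx=4,fy=220/75,interpolation=cv2.INTER_CUBIC)
o=np.zeros((540,800,3),np.uint8);o[:320,:400]=c;o[:320,400:]=d;o[320:540,:280]=e;o[320:540,290:770]=f
cv2.imwrite("pics/c1.png",o)
print(onz("side",(316,268),0),onz("scene",(173,184),0),onz("side",(316,250),90), onz("scene",(174,162),92))
print("dial",tri(("side",(259,150)),("scene",(223,206))),"lock",tri(("side",(292,169)),("scene",(269,211))))
for uv in [(226,171),(303,206)]: print(onz("side",uv,0))
for uv in [(228,155),(311,189)]: print(onz("side",uv,35))
for uv in [(255,124),(327,155)]: print(onz("side",uv,158))
E
```

```text
[ 407.50639721 -328.10727282    0.        ] [ 424.30084632 -322.78309485    0.        ] [ 393.62203214 -329.10902206   90.        ] [ 406.09599206 -315.46206287   92.        ]
dial [597.67121802   9.78286157 135.31975633] lock [620.28805582  42.34642577  80.87200046]
[5.34777322e+02 2.00491559e+02 1.13686838e-13]
[ 5.87239864e+02 -1.28537982e+02 -1.13686838e-13]
[577.09569482 233.26336369  35.        ]
[ 641.53183548 -115.55109786   35.        ]
[663.30343388 174.87245944 158.        ]
[ 692.78704654 -128.54234483  158.        ]
```

View pics/c1.png

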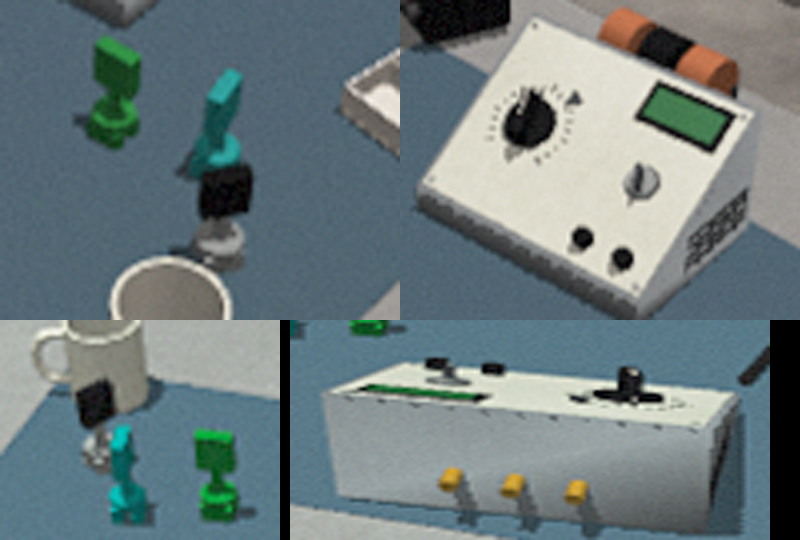

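Confirmed: the black-handled steel key is at side (316,257), scene (174,170). On the console, the marker is up and to the right of the dial in the side view at (272,144). Next I'll bring the wrist camera in front of the panel.

```bash
cat >> h.py <<'E'
def pose():
    o=ctrl.get_obs(); return np.array(o["ee_pos"]),R.from_rotvec(o["orientation"]).as_matrix()
def go(P,Rm):
    p,r=pose(); print("MOVE xyz",np.round(r.T@(np.array(P)-p),1),"rot",np.round(R.from_matrix(r.T@Rm).as_rotvec(),3))
def frame(z,x):
    z=z/np.linalg.norm(z); x=x-z*(x@z); x/=np.linalg.norm(x); return np.stack([x,np.cross(z,x),z],1)
E
python3 - <<'E'
from h import *
D=tri(("side",(258,150)),("scene",(270,213)));L=tri(("side",(292,169)),("scene",(224.5,208)));print(D,L,np.linalg.norm(D-L))
p,r=pose();m=ctrl.camera_model("wrist")
print(r,"\ncam off",r.T@(m["position"]-p),"\n",r.T@att(m))
y=D-L;yaw=np.arctan2(-y[0],y[1]);print("yaw",np.degrees(yaw))
Y=R.from_rotvec([0,0,yaw]).as_matrix()
n=Y@[-.523,0,.853]; C=(D+L)/2
for s in(1,-1):
    T=frame(-n,s*(Y@[0.853,0,.523])); print(s); go(C+n*130,T)
K=onz("side",(316,266),10);print(K)
E
```

```text
[607.5606852  108.89320752 105.28219682] [615.71747312 -43.56045678  97.75832636] 152.85699713614565
[[-9.04849114e-01  4.25732090e-01 -5.17612207e-04]
 [ 4.25732403e-01  9.04848530e-01 -1.02886574e-03]
 [ 3.03394841e-05 -1.15133254e-03 -9.99999337e-01]] 
cam off [  73.83982054    0.26541654 -161.74089903] 
 [[-5.86246725e-05  9.62098403e-01  2.72702511e-01]
 [ 9.99999990e-01  9.18345052e-05 -1.09016814e-04]
 [-1.29928403e-04  2.72702502e-01 -9.62098399e-01]]
yaw 3.0625983436462993
1
MOVE xyz [-479.7 -366.8   10.1] rot [-0.723  0.183  2.561]
-1
MOVE xyz [-479.7 -366.8   10.1] rot [-0.137 -0.539 -0.48 ]
[ 406.23692807 -328.00038324   10.        ]
```

```bash
python3 -m inch '[{"xyz":[-479.7,-366.8,10],"rot":[-0.137,-0.539,-0.48]},{"xyz":[-479.7,-366.8,10],"rot":[-0.137,-0.539,-0.48]},{"xyz":[-479.7,-366.8,10],"rot":[-0.137,-0.539,-0.48]},{"xyz":[-479.7,-366.8,10],"rot":[-0.137,-0.539,-0.48]},{"xyz":[-479.7,-366.8,10],"rot":[-0.137,-0.539,-0.48]},{"xyz":[-479.7,-366.8,10],"rot":[-0.137,-0.539,-0.48]},{"xyz":[-479.7,-366.8,10],"rot":[-0.137,-0.539,-0.48]},{"xyz":[-479.7,-366.8,10],"rot":[-0.137,-0.539,-0.48]},{"xyz":[-479.7,-366.8,10],"rot":[-0.137,-0.539,-0.48]},{"xyz":[-479.7,-366.8,10],"rot":[-0.137,-0.539,-0.48]},{"xyz":[-479.7,-366.8,10],"rot":[-0.137,-0.539,-0.48]},{"xyz":[-479.7,-366.8,10],"rot":[-0.137,-0.539,-0.48]}]'
python3 - <<'E'
from h import *
D=np.array([607.6,108.9,105.3]);L=np.array([615.7,-43.6,97.8])
Y=R.from_rotvec([0,0,np.radians(3.06)]).as_matrix();n=Y@[-.523,0,.853];C=(D+L)/2
go(C+n*130,frame(-n,-(Y@[0.853,0,.523])))
E
```

```text
t: 1.15
ee_pos: [491.5, 129.7, 214.6]
orientation: [-0.068, 2.591, 0.021]
ft_force: [0.2, 1.0, -1.4]
width: 88.1
grasp_force: 0.0
MOVE xyz [ -38.9 -103.3   26.2] rot [ 0.001  0.    -0.001]
```

```bash
python3 -m inch '[{"xyz":[-39,-103,26],"rot":[0,0,0]},{"xyz":[-39,-103,26],"rot":[0,0,0]},{"xyz":[-39,-103,26],"rot":[0,0,0]},{"xyz":[-39,-103,26],"rot":[0,0,0]},{"xyz":[-39,-103,26],"rot":[0,0,0]}]'
python3 - <<'E'
from h import *
print(pose())
import pickle
m=ctrl.camera_model("wrist");i=ctrl.get_image("wrist")[:,:,::-1];cv2.imwrite("pics/w1.png",i);pickle.dump(m,open("m1.pkl","wb"))
cv2.imwrite("pics/w1x.png",cv2.resize(i,(768,576),interpolation=cv2.INTER_CUBIC))
E
```

```text
t: 1.57
ee_pos: [544.8, 29.1, 212.7]
orientation: [-0.066, 2.59, 0.021]
ft_force: [-0.1, 0.5, -0.4]
width: 88.0
grasp_force: 0.0
(array([544.78414249,  29.13405777, 212.67541449]), array([[-0.85119155, -0.05127602,  0.52234444],
       [-0.04299766,  0.99868361,  0.02796868],
       [-0.52309096,  0.00134712, -0.8522758 ]]))
```

View pics/w1x.png

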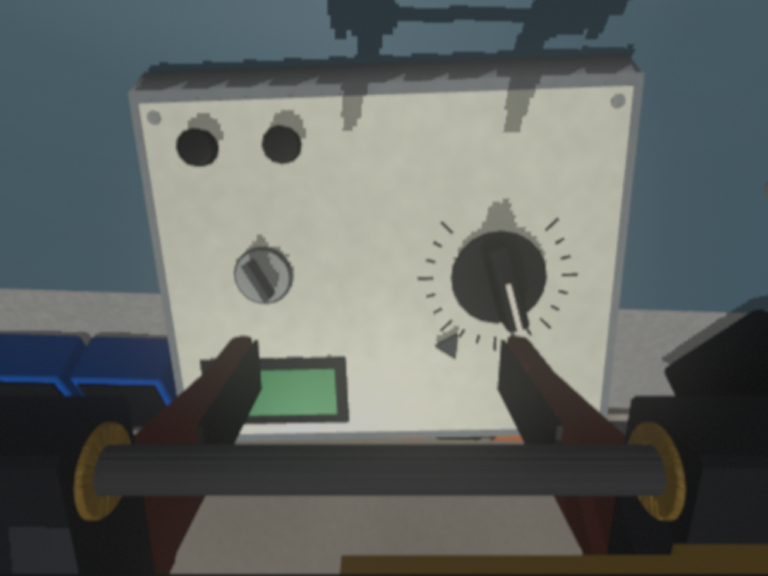

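The wrist picture (1.5× scale) shows:
- The dial disc is at (499,277), with its white-lined pointer nose at (521,333).
- The marker is at (447,345).
- The wing is at (263,275), its bar running from upper left to lower right.
- The front panel corners are at (133,92) and (641,73).

The dial needs only a small clockwise turn.

```bash
python3 - <<'E'
from h import *
import pickle
m=pickle.load(open("m1.pkl","rb"))
i=cv2.imread("pics/w1.png");g=cv2.cvtColor(i,cv2.COLOR_BGR2GRAY)
a=onz("wrist",(133/1.5,92/1.5),35,m);b=onz("wrist",(641/1.5,73/1.5),35,m);print(a,b,np.linalg.norm(a-b))
yv=b-a;yaw=np.arctan2(-yv[0],yv[1]);print("yaw",np.degrees(yaw))
Y=R.from_rotvec([0,0,yaw]).as_matrix();n=Y@[-.523,0,.853]
O=(a+b)/2  # front edge mid on panel plane
def onp(uv,h):
    p,d=ray("wrist",uv,m); return p+d*(((O+n*h-p)@n)/(d@n))
Fx=Y@[0.853,0,.523];Fy=Y@[0,1,0]
def loc(P): return np.array([(P-O)@Fx,(P-O)@Fy])
# disc
def blob(x0,y0,x1,y1,f):
    mk=np.zeros_like(g);mk[y0:y1,x0:x1]=f(g[y0:y1,x0:x1]).astype(np.uint8)
    n_,l,s,c=cv2.connectedComponentsWithStats(mk);k=1+np.argmax(s[1:,4]);return (l==k).astype(np.uint8),s[k],c[k]
mk,s,c=blob(285,130,375,225,lambda x:x<75);cs,_=cv2.findContours(mk,0,1);print("disc",s,c,cv2.minEnclosingCircle(max(cs,key=cv2.contourArea)),cv2.fitEllipse(max(cs,key=cv2.contourArea)))
mk,s,c=blob(286,218,312,242,lambda x:x<130);cs,_=cv2.findContours(mk,0,1);t=cv2.minEnclosingTriangle(max(cs,key=cv2.contourArea))[1];print("marker",s,c,t[:,0])
Dc=onp((499/1.5,277/1.5),8);print("D",Dc,loc(Dc))
tip=onp((521/1.5,334/1.5),5);mc=onp(tuple(c),4)
for nm,P in(("tip",tip),("mark",mc)):
    v=loc(P)-loc(Dc);print(nm,v,np.linalg.norm(v),np.degrees(np.arctan2(v[1],v[0])))
W=onp((263/1.5,277/1.5),6);print("W",W,loc(W),np.linalg.norm(loc(W)-loc(Dc)))
x0,y0=215,60
c=cv2.resize(i[135:245,275:385],(590,590),interpolation=cv2.INTER_CUBIC);w=cv2.resize(i[160:210,150:200],(205,205),interpolation=cv2.INTER_CUBIC)
o=np.zeros((590,800,3),np.uint8);o[:,:590]=c;o[:205,595:]=w;cv2.imwrite("pics/c2.png",o)
E
```

```text
[ 533.53483477 -116.07259613   35.        ] [507.55159524 177.39386679  35.        ] 294.6144829981969
yaw 5.059719641328971
disc [ 302  155   62   66 2817] [332.06034789 183.99929002] ((334.03643798828125, 188.07284545898438), 33.91867446899414) ((331.9962158203125, 184.4213409423828), (59.676143646240234, 61.379154205322266), 19.156396865844727)
marker [291 219  19  20 184] [299.2173913  228.36956522] [[286.57693 228.38461]
 [302.33334 238.88889]
 [310.9579  214.45264]]
D [608.96987839 107.75449482 102.56392683] [116.2696919   68.99474484]
tip [39.71832456 16.38287601] 42.9644496314336 22.414997445681866
mark [ 44.97283827 -30.4894197 ] 54.33379146949639 -34.13538134288854
W [620.09853658 -40.78851256  98.9809432 ] [112.67672893 -79.95091836] 148.98899277936633
```

View pics/c2.png

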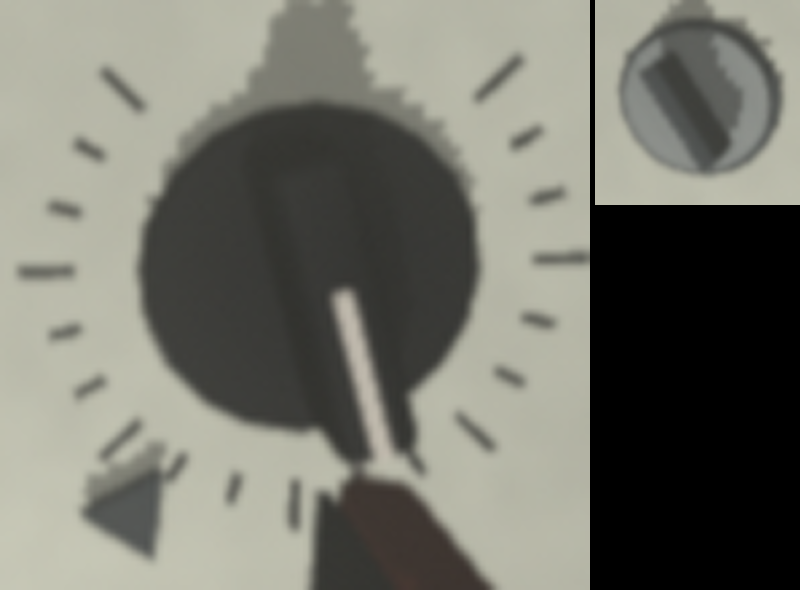

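The enlarged crop shows:
- The white pointer line runs from (343,292) to (383,460).
- The marker apex is at (162,465), with its base mid at (117,536).
- The disc centre is near (308,268).
- The wing bar in the inset runs from (655,65) to (715,160).

A finger hides the very tip of the nose.

```bash
cat >> h.py <<'E'
Y=R.from_rotvec([0,0,np.radians(3.7)]).as_matrix();n=Y@[-.523,0,.853];Fx=Y@[0.853,0,.523];Fy=Y@[0,1,0]
O=np.array([520.5,30.7,35.])
def onp(uv,h,m):
    p,d=ray("wrist",uv,m); return p+d*(((O+n*h-p)@n)/(d@n))
def loc(P): return np.array([(P-O)@Fx,(P-O)@Fy])
def ang(v): return np.degrees(np.arctan2(v[1],v[0]))
E
python3 - <<'E'
from h import *
import pickle
m=pickle.load(open("m1.pkl","rb"))
f=lambda u,v:(275+u*110/590-.4,135+v*110/590-.4)
Dc=onp((332,184.4),8,m);print("D",Dc,loc(Dc))
k=loc(onp(f(383,460),34,m));j=loc(onp(f(343,292),34,m));print("line34",ang(k-j),ang(k-loc(Dc)),ang(j-loc(Dc)))
a=loc(onp(f(162,465),5,m));b=loc(onp(f(117,536),4,m));d=loc(Dc);print("marker",ang(a-d),ang(b-d),ang(b-a),np.linalg.norm(a-d),np.linalg.norm(b-d))
W=onp((263/1.5,277/1.5),6,m);print("W",W,loc(W))
g=lambda u,v:(150+(u-595)*50/205,160+v*50/205)
print("wing",ang(loc(onp(g(715,160),22,m))-loc(onp(g(655,65),22,m))))
p=np.radians(ang(k-j)); x=-(np.cos(p)*Fx+np.sin(p)*Fy)
foot=Dc-8*n;print("foot",foot); go(foot+n*65,frame(-n,x))
E
```

```text
D [609.4011193  107.35141989 101.81651974] [114.83898896  70.75465464]
line34 16.153091283812024 16.504457051011773 -167.5638000260529
marker -32.16070330799025 -31.117889894144945 -28.25903164295888 44.87303152320989 61.21925303406625
W [619.34487421 -40.57816013  99.70020758] [114.05356049 -77.50827713]
wing 27.79406664170634
foot [613.57639824 107.62142307  94.99251974]
MOVE xyz [-0.7 74.2 73.4] rot [-0.006 -0.001 -0.295]
```

```bash
python3 -m inch '[{"xyz":[-0.7,74.2,73.4],"rot":[-0.006,-0.001,-0.295]},{"xyz":[-0.7,74.2,73.4],"rot":[-0.006,-0.001,-0.295]},{"xyz":[-0.7,74.2,73.4],"rot":[-0.006,-0.001,-0.295]},{"xyz":[-0.7,74.2,73.4],"rot":[-0.006,-0.001,-0.295]},{"xyz":[-0.7,74.2,73.4],"rot":[-0.006,-0.001,-0.295]},{"xyz":[-0.7,74.2,73.4],"rot":[-0.006,-0.001,-0.295]}]'
python3 - <<'E'
from h import *
import pickle
m=ctrl.camera_model("wrist");i=ctrl.get_image("wrist")[:,:,::-1];cv2.imwrite("pics/w2.png",i);pickle.dump(m,open("m2.pkl","wb"))
foot=np.array([613.6,107.6,95.]);p=np.radians(16.2);x=-(np.cos(p)*Fx+np.sin(p)*Fy)
go(foot+n*65,frame(-n,x));go(foot+n*12,frame(-n,x))
for h,w in((0,0),(8,0),(34,0),(34,27),(34,-27),(5,40)):print(h,w,proj("wrist",foot+n*h-x*w,m))
cv2.imwrite("pics/w2x.png",cv2.resize(i,(768,576),interpolation=cv2.INTER_CUBIC))
E
```

```text
t: 2.12
ee_pos: [577.3, 108.7, 149.6]
orientation: [-0.452, 2.556, -0.077]
ft_force: [-0.7, -0.3, 0.3]
width: 87.8
grasp_force: 0.0
MOVE xyz [-1.  -3.4  0.8] rot [ 0.002 -0.001  0.002]
MOVE xyz [-1.  -3.5 53.8] rot [ 0.002 -0.001  0.002]
0 0 [247.38874156 207.20634143]
8 0 [247.24231213 210.68647706]
34 0 [246.69081423 223.79372916]
34 27 [246.78645163 261.68932136]
34 -27 [246.58813202 183.10668126]
5 40 [247.39492991 258.92486036]
```

View pics/w2x.png

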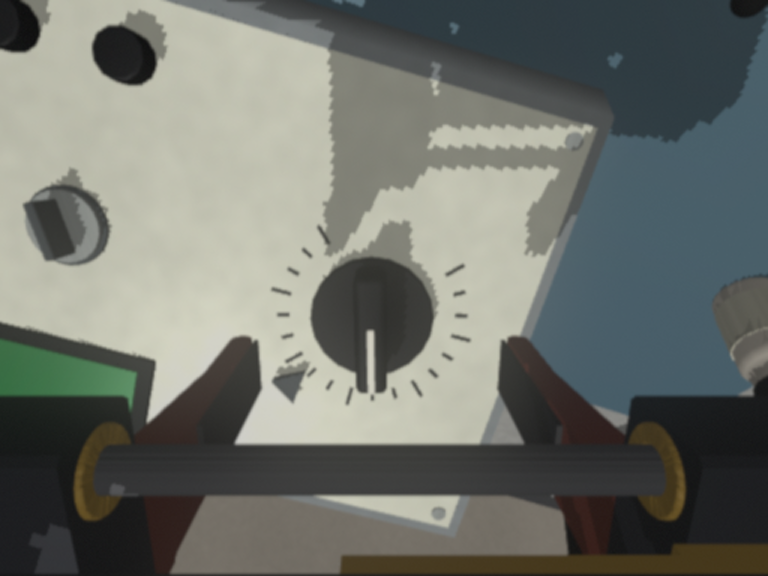

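The bar stands vertical in the picture, aligned with the tool. The disc is at (372,315), as predicted, and the marker apex is near (307,374). Now I'll descend and grip.

```bash
python3 -m inch '[{"xyz":[-1,-3.5,28],"rot":[0,0,0]},{"xyz":[-1,-3.5,28],"rot":[0,0,0]},{"xyz":[-1,-3.5,50],"rot":[0,0,0]},{"xyz":[-1,-3.5,54],"rot":[0,0,0]},{"xyz":[-1,-3.5,54],"rot":[0,0,0]},{"xyz":[-1,-3.5,54],"rot":[0,0,0]},{"xyz":[-1,-3.5,54],"rot":[0,0,0]}]'
python3 - <<'E'
from h import *
foot=np.array([613.6,107.6,95.]);p=np.radians(16.2);x=-(np.cos(p)*Fx+np.sin(p)*Fy)
go(foot+n*12,frame(-n,x))
import pickle
m=pickle.load(open("m2.pkl","rb"));i=cv2.imread("pics/w2.png")
cv2.imwrite("pics/c3.png",cv2.resize(i[235:280,175:260],None,fx=8,fy=8,interpolation=cv2.INTER_CUBIC))
E
```

```text
t: 2.75
ee_pos: [609.6, 110.1, 111.5]
orientation: [-0.449, 2.565, -0.09]
ft_force: [0.8, 0.1, -0.0]
width: 88.2
grasp_force: 0.0
MOVE xyz [ 5.8 -1.2  4.2] rot [-0.005 -0.012  0.001]
```

View pics/c3.png

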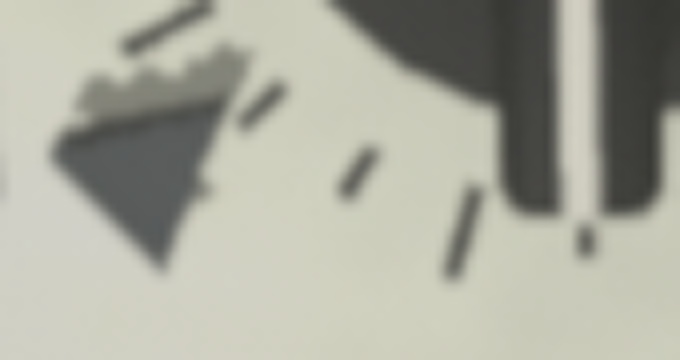

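Crop of the marker: apex at (225,97), base corners at (52,152) and (163,272). The arm stopped slightly short, so I'll correct that.

```bash
python3 -m inch '[{"xyz":[5.8,-1.2,4.2],"rot":[-0.005,-0.012,0]},{"xyz":[5.8,-1.2,4.2],"rot":[-0.005,-0.012,0]},{"xyz":[5.8,-1.2,4.2],"rot":[-0.005,-0.012,0]},{"xyz":[5.8,-1.2,4.2],"rot":[-0.005,-0.012,0]}]'
python3 - <<'E'
from h import *
import pickle
foot=np.array([613.6,107.6,95.]);p=np.radians(16.2);x=-(np.cos(p)*Fx+np.sin(p)*Fy)
go(foot+n*12,frame(-n,x))
m=pickle.load(open("m2.pkl","rb"));f=lambda u,v:(175+u/8-.45,235+v/8-.45)
d=loc(onp((248,210),8,m));a=loc(onp(f(225,97),5,m));b=loc(onp(f(108,212),4,m));print(ang(a-d),ang(b-d),ang(b-a),np.linalg.norm(a-d),np.linalg.norm(b-d))
k=loc(onp(f(580,200),34,m));print(ang(k-d),d,loc(foot))
E
```

```text
t: 3.08
ee_pos: [609.4, 110.8, 110.0]
orientation: [-0.448, 2.565, -0.093]
ft_force: [1.1, -0.3, -0.5]
width: 87.7
grasp_force: 0.0
MOVE xyz [ 5.2 -2.1  2.9] rot [-0.008 -0.012  0.002]
-32.3402302215363 -30.94607062558992 -27.250716804321787 45.88346455550064 63.15478865856519
15.36821812606664 [114.20317681  71.11168327] [114.86181222  70.73175315]
```

```bash
python3 - <<'E'
from h import *
o=ctrl.get_obs();print(o["qpos"].round(3),o["qvel"].round(3),o["ft_force"],o["joint_torque"].round(2))
E
```

```text
[ 0.201  0.457  2.077 -0.841  0.109 -0.9  ] [-0.001  0.006 -0.002 -0.007 -0.     0.007] [ 1.06511905 -0.32244768 -0.49082212] [ 1.000e-02 -4.588e+01 -1.673e+01 -2.000e-01 -1.070e+00 -2.000e-02]
```

Joint 5 is at its lower limit with the tool square to the panel. I'll lean the tool 11° along the bar, towards vertical; the pads stay flat on the bar's sides.

```bash
cat >> h.py <<'E'
foot=np.array([613.6,107.6,95.])
def dialpose(deg,h=31,t=11):
    p=np.radians(deg);t=np.radians(t);x=-(np.cos(p)*Fx+np.sin(p)*Fy);z=-n*np.cos(t)+x*np.sin(t)
    return foot+n*h+19*z,frame(z,x)
E
python3 - <<'E'
from h import *
go(*dialpose(16));go(*dialpose(16,45))
E
```

```text
MOVE xyz [ 8.8 -2.1  2.6] rot [-0.008  0.18   0.005]
MOVE xyz [  9.   -2.2 -11.4] rot [-0.008  0.18   0.005]
```

```bash
python3 -m inch '[{"xyz":[9,-2,-11],"rot":[-0.008,0.18,0.005]},{"xyz":[9,-2,-11],"rot":[-0.008,0.18,0.005]},{"xyz":[9,-2,-11],"rot":[-0.008,0.18,0.005]},{"xyz":[9,-2,-11],"rot":[-0.008,0.18,0.005]}]'
python3 - <<'E'
from h import *
go(*dialpose(16));print(ctrl.get_obs()["qpos"].round(3))
E
```

```text
t: 3.42
ee_pos: [599.1, 107.3, 116.7]
orientation: [-0.454, 2.743, -0.122]
ft_force: [0.4, -0.0, 0.5]
width: 88.1
grasp_force: 0.0
MOVE xyz [ 0.1 -0.9 14. ] rot [ 0.003  0.001 -0.001]
[ 0.209  0.441  1.983 -0.278  0.375 -1.449]
```

```bash
python3 -m inch '[{"xyz":[0,-0.9,14],"rot":[0,0,0]},{"xyz":[0,-0.9,14],"rot":[0,0,0]},{"xyz":[0,-0.9,14],"rot":[0,0,0]}]' && python3 -m inch '[{"xyz":[0,0,0],"rot":[0,0,0]},{"xyz":[0,0,0],"rot":[0,0,0]},{"xyz":[0,0,0],"rot":[0,0,0]},{"xyz":[0,0,0],"rot":[0,0,0]},{"xyz":[0,0,0],"rot":[0,0,0]},{"xyz":[0,0,0],"rot":[0,0,0]},{"xyz":[0,0,0],"rot":[0,0,0]},{"xyz":[0,0,0],"rot":[0,0,0]}]' 255
python3 - <<'E'
from h import *
go(*dialpose(16));
for d in (4,-8,-20,-31.5):go(*dialpose(d))
print(ctrl.get_obs()["moment"],ctrl.get_obs()["qpos"].round(3))
E
```

```text
t: 3.67
ee_pos: [601.8, 104.0, 101.2]
orientation: [-0.456, 2.744, -0.128]
ft_force: [-0.1, -0.1, -0.7]
width: 87.8
grasp_force: 0.0
t: 4.33
ee_pos: [602.5, 104.5, 101.9]
orientation: [-0.455, 2.744, -0.127]
ft_force: [-1.0, -0.1, 0.8]
width: 37.9
grasp_force: 0.1
MOVE xyz [-2.6  0.6 -1.1] rot [-0. -0. -0.]
MOVE xyz [-2.7  1.3 -1.1] rot [-0.04  -0.     0.205]
MOVE xyz [-2.9  2.1 -1.1] rot [-0.08  -0.     0.411]
MOVE xyz [-3.3  2.7 -1.2] rot [-0.12  -0.     0.616]
MOVE xyz [-3.8  3.3 -1.3] rot [-0.158 -0.     0.813]
[0.11635897 0.19651872 0.02990787] [ 0.204  0.471  1.981 -0.302  0.349 -1.429]
```

```bash
python3 -m inch '[{"xyz":[-2,0,-1],"rot":[0,0,0]},{"xyz":[-2,0,-1],"rot":[0,0,0]},{"xyz":[-2,0,-1],"rot":[0,0,0]},{"xyz":[-2,0,-1],"rot":[0,0,0]},{"xyz":[-2,0,-1],"rot":[0,0,0]},{"xyz":[-2,0,-1],"rot":[0,0,0]}]'
python3 - <<'E'
from h import *
go(*dialpose(16));
for d in (4,-8,-20,-31.5):go(*dialpose(d))
print(ctrl.get_obs()["moment"],ctrl.get_obs()["qpos"].round(3))
E
```

```text
t: 4.83
ee_pos: [603.8, 106.0, 103.5]
orientation: [-0.456, 2.743, -0.126]
ft_force: [-1.5, 5.1, -0.9]
width: 14.0
grasp_force: 29.9
MOVE xyz [-0.4 -0.2 -0. ] rot [0.001 0.    0.   ]
MOVE xyz [-0.5  0.6 -0. ] rot [-0.039  0.     0.206]
MOVE xyz [-0.7  1.3 -0.1] rot [-0.079  0.     0.411]
MOVE xyz [-1.1  1.9 -0.1] rot [-0.119  0.     0.617]
MOVE xyz [-1.6  2.5 -0.2] rot [-0.157  0.     0.814]
[1.03562875 0.47805948 0.47980196] [ 0.206  0.47   1.978 -0.298  0.354 -1.432]
```

```bash
python3 -m inch '[{"xyz":[-0.2,0.2,0],"rot":[-0.013,0,0.07]},{"xyz":[-0.3,0.5,0],"rot":[-0.026,0,0.14]},{"xyz":[-0.5,0.6,0],"rot":[-0.039,0,0.206]},{"xyz":[-0.6,0.9,0],"rot":[-0.06,0,0.31]},{"xyz":[-0.7,1.3,0],"rot":[-0.079,0,0.411]},{"xyz":[-0.9,1.6,0],"rot":[-0.1,0,0.515]},{"xyz":[-1.1,1.9,-0.1],"rot":[-0.119,0,0.617]},{"xyz":[-1.3,2.2,-0.1],"rot":[-0.138,0,0.715]},{"xyz":[-1.6,2.5,-0.2],"rot":[-0.157,0,0.814]},{"xyz":[-1.6,2.5,-0.2],"rot":[-0.157,0,0.814]},{"xyz":[-1.6,2.5,-0.2],"rot":[-0.157,0,0.814]}]'
python3 - <<'E'
from h import *
import pickle
go(*dialpose(-31.5));print(ctrl.get_obs()["qpos"].round(3))
m=ctrl.camera_model("wrist");i=ctrl.get_image("wrist")[:,:,::-1];cv2.imwrite("pics/w3.png",i);pickle.dump(m,open("m3.pkl","wb"))
q=proj("wrist",foot+n*5,m);print(q);print(ctrl.get_obs()["ft_force"])
E
```

```text
t: 5.75
ee_pos: [604.1, 109.8, 103.8]
orientation: [0.633, 2.717, 0.296]
ft_force: [-0.4, 11.9, 0.3]
width: 13.7
grasp_force: 30.0
MOVE xyz [-0.7 -0.6 -0.1] rot [-0.    -0.002 -0.001]
[ 0.12   0.465  2.     0.272  0.299 -1.237]
[251.25360151 246.67828806]
[-8.53956669e-01  1.20184596e+01  8.17468382e-03]
```

```bash
python3 -m inch '[{"xyz":[0,0,0],"rot":[0,0,0]},{"xyz":[0,0,0],"rot":[0,0,0]},{"xyz":[0,0,0],"rot":[0,0,0]},{"xyz":[0,0,0],"rot":[0,0,0]},{"xyz":[0,0,-30],"rot":[0,0,0]},{"xyz":[0,0,-60],"rot":[0,0,0]},{"xyz":[0,0,-80],"rot":[0,0,0]},{"xyz":[0,0,-80],"rot":[0,0,0]},{"xyz":[0,0,-80],"rot":[0,0,0]}]' 60
python3 - <<'E'
from h import *
import pickle
m=ctrl.camera_model("wrist");i=ctrl.get_image("wrist")[:,:,::-1];cv2.imwrite("pics/w4.png",i);pickle.dump(m,open("m4.pkl","wb"))
u,v=proj("wrist",foot+n*8,m);print(u,v,i.shape)
x0,y0=int(u)-60,int(v)-40
c=cv2.resize(i[y0:y0+115,x0:x0+120],None,fx=5,fy=5,interpolation=cv2.INTER_CUBIC);cv2.imwrite("pics/c4.png",c);print(x0,y0)
E
```

```text
t: 6.55
ee_pos: [575.7, 98.1, 178.8]
orientation: [0.633, 2.713, 0.294]
ft_force: [-0.4, -0.1, 0.4]
width: 66.5
grasp_force: 0.0
252.71844546905012 201.34039890355544 (384, 512, 3)
192 161
```

View pics/c4.png

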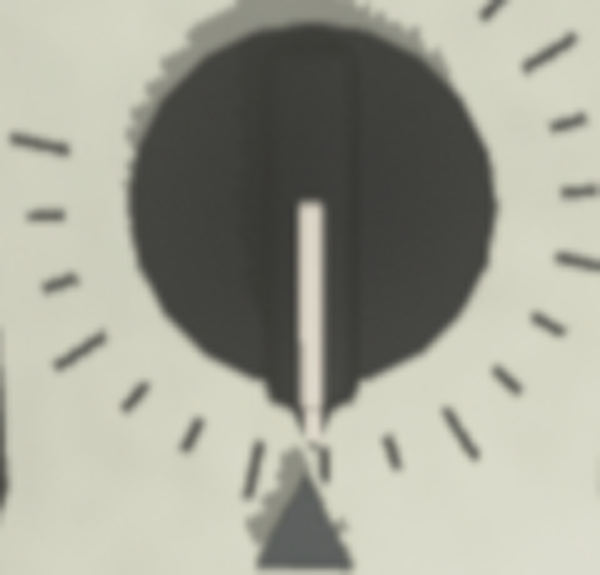

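The dial now points almost at the marker. The pointer tip is at (313,440), and the marker's apex (305,478) and base mid (304,570) lie slightly to the left, so about 1.5° more clockwise is needed. I'll compute the exact amount.

```bash
python3 - <<'E'
from h import *
import pickle
m=pickle.load(open("m4.pkl","rb"));i=cv2.imread("pics/w4.png");g=cv2.cvtColor(i,cv2.COLOR_BGR2GRAY)
f=lambda u,v:(192+u/5-.4,161+v/5-.4)
T=pose()[1]
# disc centre from left/right/top/bottom via ellipse on plane 8: contour points above nose
mk=(g<85).astype(np.uint8);mk[:160]=0;mk[240:]=0;mk[:,:205]=0;mk[:,300:]=0
c=max(cv2.findContours(mk,0,1)[0],key=cv2.contourArea)[:,0];c=c[c[:,1]<228]
P=np.array([loc(onp(tuple(q.astype(float)),8,m)) for q in c],np.float32)
A=np.c_[2*P,np.ones(len(P))];s=np.linalg.lstsq(A,(P**2).sum(1),rcond=None)[0];d=s[:2];print("disc",d,np.sqrt(s[2]+d@d),loc(foot))
for d in (d,loc(onp(f(312.5,205),8,m))):
  for nm,uv,h in (("line",(313,400),20),("tip",(313,440),5),("apex",(305,478),5),("base",(304.5,570),4)):
    v=loc(onp(f(*uv),h,m))-d;print(nm,ang(v),np.linalg.norm(v))
l=[loc(onp(f(*q),34,m)) for q in((311.5,210),(312.5,395))];print(ang(l[1]-l[0]))
E
```

```text
disc [112.08797318  73.6100363 ] 24.66217377911125 [114.86181222  70.73175315]
line -31.269499859789036 33.17410252086516
tip -31.230130817551398 43.49371072227979
apex -32.78464385435844 49.91777998996544
base -32.551262897287216 65.90626960956651
line -31.4507597602716 29.093944059788754
tip -31.3598561442329 39.41344541428237
apex -33.03448752909823 45.84177203600605
base -32.721114346832984 61.829317087040245
-31.194674214230194
```

```bash
python3 -m inch '[{"xyz":[0,0.8,30],"rot":[0,0,0]},{"xyz":[0,0.8,60],"rot":[0,0,0]},{"xyz":[0,0.8,80],"rot":[0,0,0]},{"xyz":[0,0.8,80],"rot":[0,0,0]},{"xyz":[0,0.8,80],"rot":[0,0,0]},{"xyz":[0,0.8,80],"rot":[0,0,0]},{"xyz":[0,0.8,80],"rot":[0,0,0]},{"xyz":[0,0.8,80],"rot":[0,0,0]},{"xyz":[0,0.8,80],"rot":[0,0,0]},{"xyz":[0,0.8,80],"rot":[0,0,0]}]' 60 && python3 -m inch '[{"xyz":[0,0,0],"rot":[0,0,0]},{"xyz":[0,0,0],"rot":[0,0,0]},{"xyz":[0,0,0],"rot":[0,0,0]},{"xyz":[0,0,0],"rot":[0,0,0]},{"xyz":[0,0,0],"rot":[0,0,0]},{"xyz":[0,0,0],"rot":[0,0,0]},{"xyz":[0,0,0],"rot":[0,0,0]},{"xyz":[0,0,0],"rot":[0,0,0]},{"xyz":[0,0,0],"rot":[0,0,0]},{"xyz":[0,0,0],"rot":[0,0,0]}]' 255
python3 - <<'E'
from h import *
foot+=0.8*pose()[1][:,1]
go(*dialpose(-31.5));go(*dialpose(-33))
E
```

```text
t: 7.43
ee_pos: [605.1, 108.8, 105.0]
orientation: [0.633, 2.714, 0.294]
ft_force: [-0.1, -0.3, 1.5]
width: 67.6
grasp_force: 0.0
t: 8.27
ee_pos: [605.0, 109.3, 104.2]
orientation: [0.633, 2.715, 0.294]
ft_force: [1.3, 4.1, -0.1]
width: 13.7
grasp_force: 29.9
MOVE xyz [ 0.4  0.1 -0. ] rot [-0.001  0.    -0.   ]
MOVE xyz [ 0.4  0.2 -0. ] rot [-0.006  0.     0.025]
```

```bash
python3 -m inch '[{"xyz":[0,0,0],"rot":[-0.003,0,0.013]},{"xyz":[0,0.1,0],"rot":[-0.005,0,0.026]},{"xyz":[0,0.1,0],"rot":[-0.005,0,0.026]},{"xyz":[0,0.1,0],"rot":[-0.005,0,0.026]}]' && python3 -m inch '[{"xyz":[0,0,0],"rot":[0,0,0]},{"xyz":[0,0,0],"rot":[0,0,0]},{"xyz":[0,0,0],"rot":[0,0,0]},{"xyz":[0,0,0],"rot":[0,0,0]},{"xyz":[0,0,-30],"rot":[0,0,0]},{"xyz":[0,0,-60],"rot":[0,0,0]},{"xyz":[0,0,-80],"rot":[0,0,0]},{"xyz":[0,0,-80],"rot":[0,0,0]},{"xyz":[0,0,-80],"rot":[0,0,0]}]' 60
python3 - <<'E'
from h import *
import pickle
m=ctrl.camera_model("wrist");i=ctrl.get_image("wrist")[:,:,::-1];cv2.imwrite("pics/w5.png",i);pickle.dump(m,open("m5.pkl","wb"))
c=cv2.resize(i[161:276,192:312],None,fx=5,fy=5,interpolation=cv2.INTER_CUBIC);cv2.imwrite("pics/c5.png",c)
a=cv2.imread("pics/w4.png")
for im in(a,i):  # columns of white line, marker per row
    g=cv2.cvtColor(im,cv2.COLOR_BGR2GRAY).astype(float)
    L=[(np.arange(245,265)[None]*(w:=np.clip(g[r,245:265]-110,0,None))).sum()/w.sum() for r in (206,214,222,230,236)]
    mk=[]
    for r in (264,267,270,273):
        row=g[r,238:272];w=np.clip(150-row,0,None);mk.append((np.arange(238,272)*w).sum()/w.sum())
    print(np.round(L,2),np.round(mk,2))
E
```

```text
t: 8.6
ee_pos: [605.1, 109.4, 104.2]
orientation: [0.668, 2.707, 0.308]
ft_force: [1.1, 4.9, -1.0]
width: 13.7
grasp_force: 29.9
t: 9.35
ee_pos: [575.8, 98.6, 178.9]
orientation: [0.667, 2.705, 0.308]
ft_force: [-0.0, -0.3, -0.1]
width: 66.0
grasp_force: 0.0
[253.7  253.7  253.7  253.87 253.88] [251.72 251.89 252.29 252.6 ]
[252.58 252.58 252.59 252.58 252.6 ] [252.31 252.75 253.11 253.26]
```

View pics/c5.png

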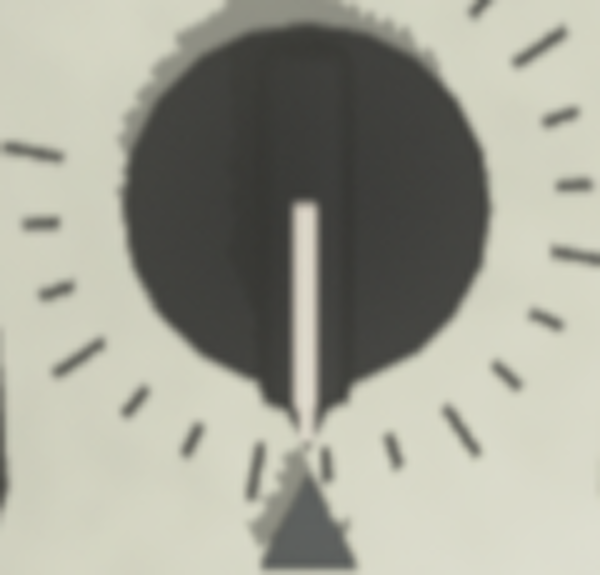

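The pointer tip (306,440) and the marker apex (309,473) now line up within about half a degree, and the marker hasn't moved. Next is the key: I'll go above it for a wrist-camera measurement.

```bash
python3 - <<'E'
from h import *
i=cv2.imread("pics/side0.png");h=cv2.cvtColor(i,cv2.COLOR_BGR2HSV)
t=cv2.inRange(h,(80,110,70),(98,255,255));t[:200]=0;t[290:]=0;t[:,:280]=0;t[:,350:]=0
ys,xs=np.nonzero(t);print("turq px",xs.min(),xs.max(),ys.min(),ys.max());b=xs[ys>ys.max()-4].mean();print(onz("side",(b,ys.max()-4),5))
print("mug rim",onz("side",(301,278),90),"mug base",onz("side",(303,305),0))
Q=np.array([406,-328,230.]);T=frame(np.array([0,0,-1.]),np.array([-1.,0,0]))
T=T@R.from_rotvec([0,0,-np.arctan2(-328,406)]).as_matrix()
print(T);go(Q,T)
p,r=pose();print("up",r.T@[-20,0,80])
E
```

```text
turq px 307 320 222 248
[ 469.99308184 -263.44687023    5.        ]
mug rim [ 290.28372602 -362.03332109   90.        ] mug base [ 282.8260094  -383.04878409    0.        ]
[[-0.77786913  0.6284263   0.        ]
 [ 0.6284263   0.77786913  0.        ]
 [ 0.          0.         -1.        ]]
MOVE xyz [ -78.7 -424.5 -164.6] rot [0.318 0.246 0.193]
up [ -4.79720641  14.50567394 -81.03438921]
```

```bash
python3 -m inch '[{"xyz":[-5,14,-40],"rot":[0,0,0]},{"xyz":[-5,14,-80],"rot":[0,0,0]},{"xyz":[-79,-425,-165],"rot":[0.318,0.246,0.193]},{"xyz":[-79,-425,-165],"rot":[0.318,0.246,0.193]},{"xyz":[-79,-425,-165],"rot":[0.318,0.246,0.193]},{"xyz":[-79,-425,-165],"rot":[0.318,0.246,0.193]},{"xyz":[-79,-425,-165],"rot":[0.318,0.246,0.193]},{"xyz":[-79,-425,-165],"rot":[0.318,0.246,0.193]},{"xyz":[-79,-425,-165],"rot":[0.318,0.246,0.193]},{"xyz":[-79,-425,-165],"rot":[0.318,0.246,0.193]},{"xyz":[-79,-425,-165],"rot":[0.318,0.246,0.193]},{"xyz":[-79,-425,-165],"rot":[0.318,0.246,0.193]}]'
python3 -m inch '[{"xyz":[0,0,0],"rot":[0,0,0]},{"xyz":[0,0,0],"rot":[0,0,0]}]'
python3 - <<'E'
from h import *
import pickle
Q=np.array([406,-328,230.]);T=frame(np.array([0,0,-1.]),np.array([-1.,0,0]))
T=T@R.from_rotvec([0,0,-np.arctan2(-328,406)]).as_matrix();go(Q,T)
E
```

```text
t: 10.4
ee_pos: [416.9, -295.7, 230.8]
orientation: [-1.045, -2.96, -0.001]
ft_force: [1.2, -0.0, 0.7]
width: 67.0
grasp_force: 0.0
t: 10.57
ee_pos: [416.9, -295.7, 230.7]
orientation: [-1.052, -2.957, -0.001]
ft_force: [-0.3, 0.5, 0.1]
width: 66.8
grasp_force: 0.0
MOVE xyz [-11.9 -31.9   0.7] rot [-0.001 -0.003 -0.004]
```

```bash
python3 - <<'E'
from h import *
import pickle
m=ctrl.camera_model("wrist");i=ctrl.get_image("wrist")[:,:,::-1];cv2.imwrite("pics/w6.png",i);pickle.dump(m,open("m6.pkl","wb"))
for z in(0,26,52,92):print(z,proj("wrist",(402,-325,z),m))
hsv=cv2.cvtColor(i.copy(),cv2.COLOR_BGR2HSV);mk=(hsv[:,:,2]<50).astype(np.uint8)
N,l,s,c=cv2.connectedComponentsWithStats(mk)
for k in range(1,N):
    if s[k,4]>60:print(k,s[k],c[k].round(1))
u,v=proj("wrist",(402,-325,60),m).astype(int)
cv2.imwrite("pics/c6.png",cv2.resize(i[max(v-65,0):v+65,max(0,u-80):u+80],None,fx=4.5,fy=4.5,interpolation=cv2.INTER_CUBIC));print(u-80,v-65)
E
```

```text
0 [226.64041169 170.02635688]
26 [224.89855384 174.48899476]
52 [222.90732417 179.59052298]
92 [219.21835416 189.04166009]
1 [325 267  21  29 390] [334.9 282.8]
2 [  370   266   142   103 10909] [449.1 317.1]
4 [161 271  31  25 449] [173.  284.6]
6 [   0  282  152  102 9400] [ 67.  337.4]
142 116
```

View pics/c6.png

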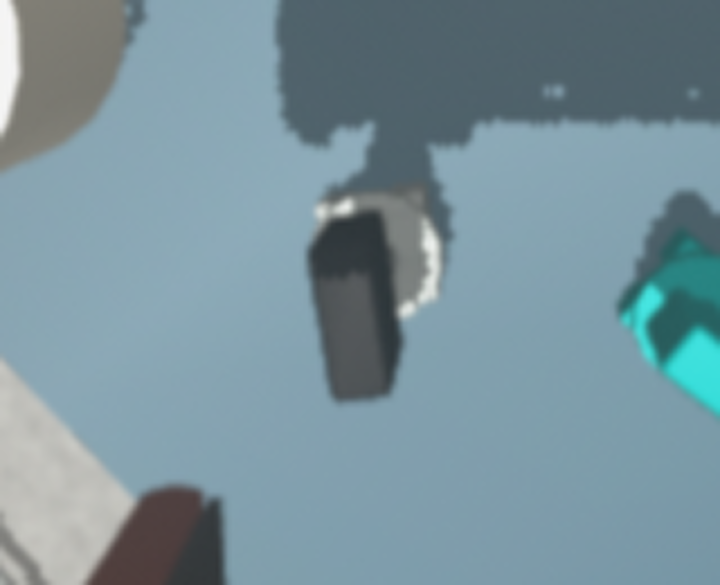

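Crop: the black key stands at the centre, its steel disc showing to the right (right edge at (440,245)). The paddle's top face has corners at about (310,250), (333,402), (385,394) and (364,246). The turquoise decoy is well away on the right and the mug is at upper left.

```bash
cat >> h.py <<'E'
def key_at(K,yaw,t,grip):  # tool pose gripping key: K base centre, key x yaw, tilt t deg, grip height along key
    kz=np.array([0,0,1.]);kx=np.array([np.cos(yaw),np.sin(yaw),0])
    return gpose(np.array(K),kz,kx,t,grip)
def gpose(K,kz,kx,t,grip):
    t=np.radians(t);z=-kz*np.cos(t)+kx*np.sin(t);return K+kz*grip+19*z,frame(z,kx)
E
python3 - <<'E'
from h import *
import pickle
m=pickle.load(open("m6.pkl","rb"));f=lambda u,v:(142+u/4.5-.4,116+v/4.5-.4)
C=np.array([onz("wrist",f(*q),92,m) for q in((310,250),(333,402),(385,394),(364,246))])
print(C.round(1),C.mean(0),[np.linalg.norm(C[k]-C[k-1]).round(1) for k in range(4)])
d=C[0]+C[3]-C[1]-C[2];yaw=np.arctan2(d[1],d[0]);print("yaw",np.degrees(yaw),np.degrees(np.arctan2(*(C[0]-C[1])[1::-1])),np.degrees(np.arctan2(*(C[3]-C[2])[1::-1])))
i=cv2.imread("pics/w6.png").astype(int)
# disc right edge & bottom: predicted pixels of disc at z=26 around mean centre
K=C.mean(0)*[1,1,0]
for a in range(0,360,45):
    q=proj("wrist",K+[17.5*np.cos(np.radians(a)),17.5*np.sin(np.radians(a)),26],m);print(a,((q-[142,116])*4.5).round())
for t in (10,20):
  P,T=key_at(K,yaw,t,72);print(t,T.round(2));go(P,T)
print("qpos",ctrl.get_obs()["qpos"].round(2))
E
```

```text
[[ 383.3 -319.9   92. ]
 [ 412.  -338.4   92. ]
 [ 417.8 -328.3   92. ]
 [ 389.9 -310.4   92. ]] [ 400.76145484 -324.2564752    92.        ] [np.float64(11.6), np.float64(34.2), np.float64(11.6), np.float64(33.2)]
yaw 147.31113979177755 147.2836809033514 147.3394039991401
0 [415. 308.]
45 [439. 265.]
90 [424. 216.]
135 [377. 191.]
180 [328. 206.]
225 [305. 251.]
270 [321. 299.]
315 [367. 323.]
10 [[-0.83  0.54 -0.15]
 [ 0.53  0.84  0.09]
 [ 0.17 -0.   -0.98]]
MOVE xyz [ -3.1 -34.  177.6] rot [ 0.009  0.171 -0.111]
20 [[-0.79  0.54 -0.29]
 [ 0.51  0.84  0.18]
 [ 0.34 -0.   -0.94]]
MOVE xyz [ 1.000e-01 -3.430e+01  1.768e+02] rot [ 0.019  0.346 -0.11 ]
qpos [-0.64  0.25  1.87 -0.    1.03 -1.53]
```

The disc position agrees with the paddle, so the key is at (401,-324) with its x axis at 147°. Before grasping, I'll refine the wing from the two stored pictures, separating neutral steel from the cream panel by colour.

```bash
python3 - <<'E'
from h import *
import pickle
W0=np.array([619.3,-40.6,99.7])-6*n
res=[]
for k in(1,2):
    m=pickle.load(open(f"m{k}.pkl","rb"));i=cv2.imread(f"pics/w{k}.png").astype(int)
    u,v=proj("wrist",W0+6*n,m).round().astype(int);x0,y0=max(u-30,0),max(v-30,0);w=i[y0:v+31,x0:u+31]
    tint=(w[:,:,2]-w[:,:,0])/w.mean(2);g=w.mean(2)
    for px in ((30,30),(min(30,u)+24,20)):pass
    t0=np.median(tint);mk=((tint<t0*0.5)).astype(np.uint8);mk=cv2.morphologyEx(mk,cv2.MORPH_OPEN,np.ones((2,2),np.uint8))
    N,l,s,c=cv2.connectedComponentsWithStats(mk);j=1+np.argmax(s[1:,4]);cs=max(cv2.findContours((l==j).astype(np.uint8),0,1)[0],key=cv2.contourArea)
    h=cv2.convexHull(cs);e=cv2.fitEllipse(h);cen=np.array(e[0])+[x0,y0];print(k,"tint med",t0,s[j],"ellipse",cen,e[1],"pred",u,v)
    dk=((l==j)&(g<95)).astype(np.uint8);N,l2,s2,c2=cv2.connectedComponentsWithStats(dk);j2=1+np.argmax(s2[1:,4]);
    cb=max(cv2.findContours((l2==j2).astype(np.uint8),0,1)[0],key=cv2.contourArea);r=cv2.minAreaRect(cb);print("  bar",s2[j2],np.array(r[0])+[x0,y0],r[1],r[2], "box",(cv2.boxPoints(r)+[x0,y0]).round(1).tolist())
    P=onp(tuple(cen),3,m)-3*n;print("  collar foot@3",P,loc(P));res.append((m,cen))
    B=onp(tuple(np.array(r[0])+[x0,y0]),16,m)-16*n;print("  bar foot@16",B,loc(B))
    bx=cv2.boxPoints(r)+[x0,y0];e1=sorted([(bx[1]-bx[0]),(bx[2]-bx[1])],key=np.linalg.norm)[1];q=np.array(r[0])+[x0,y0]
    print("  dir",ang(loc(onp(tuple(q+e1/2),20,m))-loc(onp(tuple(q-e1/2),20,m))))
print("tri collar",tri(*res),"dial+150:",foot-150*Fy, "W0",W0)
E
```

```text
1 tint med 0.08181818181818182 [ 13  12  38  36 968] ellipse [176.05615044 184.35004807] (35.76900863647461, 38.65669250488281) pred 175 185
  bar [ 17  12  23  34 322] [173.09338379 183.49416733] (33.43476867675781, 21.582887649536133) 86.42366790771484 box [[161.3, 167.5], [182.8, 166.1], [184.9, 199.5], [163.4, 200.9]]
  collar foot@3 [622.86763119 -40.40740426  94.82036785] [114.50945207 -77.56520882]
  bar foot@16 [619.3132793  -39.96193398  92.66325586] [110.38026128 -76.89129654]
  dir -1.1074113854653416
2 tint med 0.03592814371257485 [ 23   3  37  52 782] ellipse [ 46.25955963 150.77945518] (46.919185638427734, 54.82638931274414) pred 42 152
  bar [ 23   3  37  50 272] [ 56.10758972 145.4446907 ] (53.1450309753418, 25.698488235473633) 67.5572509765625 box [[34.1, 125.8], [57.8, 116.0], [78.1, 165.1], [54.4, 174.9]]
  collar foot@3 [621.89748006 -39.19060881  94.2749234 ] [113.46535041 -76.28834354]
  bar foot@16 [612.94573007 -26.44610207  89.3020342 ] [103.9461375  -62.99272413]
  dir 30.215179336091737
tri collar [624.20338407 -41.47518847  94.10438435] dial+150: [623.27984624 -42.08734274  95.        ] W0 [622.43145921 -40.39749762  94.582     ]
```

```bash
python3 - <<'E'
from h import *
P,T=key_at([400.8,-324.3,0],np.radians(147.3),18,74);go(P-60*T[:,2],T)
E
```

```text
MOVE xyz [-18.9 -32.2 117.9] rot [ 0.017  0.311 -0.11 ]
```

```bash
python3 -m inch '[{"xyz":[-19,-32.2,118],"rot":[0.017,0.311,-0.11]},{"xyz":[-19,-32.2,118],"rot":[0.017,0.311,-0.11]},{"xyz":[-19,-32.2,118],"rot":[0.017,0.311,-0.11]},{"xyz":[-19,-32.2,118],"rot":[0.017,0.311,-0.11]},{"xyz":[-19,-32.2,118],"rot":[0.017,0.311,-0.11]}]'
python3 - <<'E'
from h import *
P,T=key_at([400.8,-324.3,0],np.radians(147.3),18,74);go(P,T);print(ctrl.get_obs()["qpos"].round(2))
m=ctrl.camera_model("wrist");i=ctrl.get_image("wrist")[:,:,::-1].copy();cv2.imwrite("pics/w7.png",i)
g=i.mean(2);kz=np.array([0,0,1.]);kx=np.array([np.cos(np.radians(147.3)),np.sin(np.radians(147.3)),0]);ky=np.cross(kz,kx)
K=np.array([400.8,-324.3,92])
print([proj("wrist",K+a*18*kx+b*7*ky,m).round(1).tolist() for a,b in((1,1),(1,-1),(-1,-1),(-1,1))])
c=proj("wrist",K,m);u,v=c.round().astype(int);print(c)
for r in(v-15,v,v+15):
    print(r,g[r,u-22:u+23].astype(int).tolist())
E
```

```text
t: 11.03
ee_pos: [411.3, -328.5, 109.4]
orientation: [-0.792, -2.717, -0.13]
ft_force: [-0.2, 0.4, 0.8]
width: 67.5
grasp_force: 0.0
MOVE xyz [-0.8 -2.2 56.1] rot [-0.    -0.007  0.003]
[-0.68  0.59  1.71 -0.04  1.17 -1.66]
[[237.0, 190.5], [260.0, 190.6], [259.9, 250.1], [236.7, 250.1]]
[248.3959005  220.19877337]
205 [105, 105, 106, 105, 105, 109, 120, 137, 149, 152, 143, 104, 66, 56, 57, 57, 58, 58, 58, 58, 59, 59, 59, 59, 60, 60, 60, 61, 61, 61, 60, 58, 55, 80, 129, 153, 159, 159, 159, 157, 147, 128, 111, 105, 105]
220 [102, 103, 107, 124, 143, 150, 150, 151, 151, 150, 142, 108, 70, 53, 54, 55, 55, 55, 56, 56, 57, 57, 57, 58, 57, 58, 57, 57, 57, 57, 57, 55, 52, 63, 103, 140, 152, 154, 154, 154, 154, 154, 154, 149, 128]
235 [100, 101, 100, 100, 101, 100, 101, 107, 114, 116, 110, 91, 64, 50, 51, 54, 54, 54, 54, 54, 55, 54, 55, 55, 54, 54, 54, 54, 55, 55, 54, 53, 51, 51, 70, 97, 103, 103, 102, 102, 101, 100, 100, 99, 99]
```

The paddle edges (columns 237 to 259.5) match the prediction. Descend and grip.

```bash
python3 -m inch '[{"xyz":[-0.8,-1.6,25],"rot":[0,0,0]},{"xyz":[-0.8,-1.6,45],"rot":[0,0,0]},{"xyz":[-0.8,-1.6,56],"rot":[0,0,0]},{"xyz":[-0.8,-1.6,56],"rot":[0,0,0]},{"xyz":[-0.8,-1.6,56],"rot":[0,0,0]}]' && python3 -m inch '[{"xyz":[0,0,0],"rot":[0,0,0]},{"xyz":[0,0,0],"rot":[0,0,0]},{"xyz":[0,0,0],"rot":[0,0,0]},{"xyz":[0,0,0],"rot":[0,0,0]},{"xyz":[0,0,0],"rot":[0,0,0]},{"xyz":[0,0,0],"rot":[0,0,0]},{"xyz":[0,0,0],"rot":[0,0,0]},{"xyz":[0,0,0],"rot":[0,0,0]},{"xyz":[0,0,0],"rot":[0,0,0]},{"xyz":[0,0,0],"rot":[0,0,0]},{"xyz":[0,0,0],"rot":[0,0,0]}]' 255
python3 - <<'E'
from h import *
P,T=key_at([400.8,-324.3,0],np.radians(147.3),18,74);go(P,T)
print("lift",pose()[1].T@[0,0,130])
E
```

```text
t: 11.5
ee_pos: [398.9, -323.8, 63.6]
orientation: [-0.797, -2.73, -0.122]
ft_force: [-0.3, 0.1, 0.7]
width: 67.1
grasp_force: 0.0
t: 12.42
ee_pos: [397.7, -323.6, 60.7]
orientation: [-0.796, -2.726, -0.125]
ft_force: [0.8, -0.4, -1.5]
width: 13.8
grasp_force: 30.0
MOVE xyz [1.3 1.1 5.5] rot [-0.001  0.002  0.002]
lift [ 3.98915324e+01 -5.57483205e-02 -1.23728180e+02]
```

```bash
python3 -m inch '[{"xyz":[0,0,0],"rot":[0,0,0]},{"xyz":[13,0,-41],"rot":[0,0,0]},{"xyz":[26,0,-82],"rot":[0,0,0]},{"xyz":[40,0,-124],"rot":[0,0,0]},{"xyz":[40,0,-124],"rot":[0,0,0]},{"xyz":[40,0,-124],"rot":[0,0,0]}]'
cat >> h.py <<'E'
_P=np.array([397.7,-323.6,60.7]);_T=R.from_rotvec([-0.796,-2.726,-0.125]).as_matrix()
_y=np.radians(147.3);KR=_T.T@np.stack([[np.cos(_y),np.sin(_y),0],[-np.sin(_y),np.cos(_y),0],[0,0,1]],1)
KP=_T.T@(np.array([400.8,-324.3,0])-_P); KP[1]=0.0  # key base in tool frame, centred by grip
def keypose(K,kz,kx):  # tool pose putting key base at K
    M=frame(kz,kx);T=M@KR.T;return K-T@KP,T
Wf=np.array([623.,-41.1,94.8])
def wingpose(a,h,off=(0,0)):
    a=np.radians(a);return keypose(Wf+n*h+off[0]*Fx+off[1]*Fy,n,-(np.cos(a)*Fx+np.sin(a)*Fy))
E
python3 - <<'E'
from h import *
o=ctrl.get_obs();print(o["width"],o["ft_force"],KP,o["qpos"].round(2));
p,T=pose();print("key base now",p+T@KP)
P,T=wingpose(27.8,60,(60,0));print(P);go(P,T)
E
```

```text
t: 12.92
ee_pos: [399.2, -324.8, 193.8]
orientation: [-0.798, -2.731, -0.121]
ft_force: [0.7, -0.8, -1.1]
width: 13.6
grasp_force: 30.0
13.640670798901192 [ 0.73007234 -0.76331068 -1.07737025] [-21.45423646   0.          56.86071648] [-0.68  0.45  1.7  -0.04  1.29 -1.67]
key base now [ 401.98560642 -326.65216079  133.14937481]
[608.93963681 -43.41158807 227.72676537]
MOVE xyz [-13.9 350.  -40.4] rot [ 0.29  -0.573 -1.052]
```

```bash
python3 -m inch '[{"xyz":[-14,350,-40],"rot":[0.29,-0.573,-1.052]},{"xyz":[-14,350,-40],"rot":[0.29,-0.573,-1.052]},{"xyz":[-14,350,-40],"rot":[0.29,-0.573,-1.052]},{"xyz":[-14,350,-40],"rot":[0.29,-0.573,-1.052]},{"xyz":[-14,350,-40],"rot":[0.29,-0.573,-1.052]},{"xyz":[-14,350,-40],"rot":[0.29,-0.573,-1.052]},{"xyz":[-14,350,-40],"rot":[0.29,-0.573,-1.052]},{"xyz":[-14,350,-40],"rot":[0.29,-0.573,-1.052]},{"xyz":[-14,350,-40],"rot":[0.29,-0.573,-1.052]},{"xyz":[-14,350,-40],"rot":[0.29,-0.573,-1.052]},{"xyz":[-14,350,-40],"rot":[0.29,-0.573,-1.052]},{"xyz":[-14,350,-40],"rot":[0.29,-0.573,-1.052]}]'; python3 -m inch '[{"xyz":[0,0,0],"rot":[0,0,0]},{"xyz":[0,0,0],"rot":[0,0,0]},{"xyz":[0,0,0],"rot":[0,0,0]}]'
python3 - <<'E'
from h import *
import pickle
go(*wingpose(27.8,60,(60,0)));print(ctrl.get_obs()["qpos"].round(2))
m=ctrl.camera_model("wrist");i=ctrl.get_image("wrist")[:,:,::-1].copy();cv2.imwrite("pics/w8.png",i);pickle.dump(m,open("m8.pkl","wb"))
print("cam",loc(m["position"]),loc(Wf));
for h in(0,6,22):print(h,proj("wrist",Wf+h*n,m))
E
```

```text
t: 13.92
ee_pos: [605.7, -42.1, 222.6]
orientation: [-0.731, 2.806, -0.274]
ft_force: [-0.6, -0.3, -1.6]
width: 13.9
grasp_force: 30.0
t: 14.17
ee_pos: [607.9, -43.2, 224.6]
orientation: [-0.73, 2.801, -0.277]
ft_force: [0.3, 0.1, -1.4]
width: 13.8
grasp_force: 30.0
MOVE xyz [-1.3 -1.4 -2.7] rot [ 0.006 -0.003 -0.003]
[-0.03  0.29  1.86 -0.17  0.72 -2.  ]
cam [151.98402733 -89.83792212] [114.57335026 -78.26490299]
0 [281.02987943 175.24433024]
6 [281.6467819  174.62459684]
22 [283.42386115 172.83936268]
```

```bash
python3 - <<'E'
from h import *
i=cv2.imread("pics/w8.png").astype(int);x0,y0,x1,y1=250,145,314,207
w=i[y0:y1,x0:x1];g=w.mean(2);t=100*(w[:,:,2]-w[:,:,0])/g
print("gray");[print("".join("0123456789ABCDEFGHIJKLMNOP"[int(v/10)] for v in r)) for r in g[::2]]
print("tint");[print("".join("%d"%np.clip(v+2,0,9) for v in r)) for r in t[::3]]
E
```

```text
gray
MMMMMMMMMMMMMMMMMMMMMMMMMKHGGGGFFFFFFFFFFFFFFFFFFFFFFFFFFFFFFFFF
MMMMMMMMMMMMMMMMMMMMMMMMMKHGGGGGGGFFFFFFFFFFFFFFFFFFFFFFFFFFFFFF
MMMMMMMMMMMMMMMMMMMMMMMMLJHGGGGGGGFGFFFFFFFFFFFFFFFFFFFFFFFFFFFF
MMMMMMMMMMMMMMMMMMMMMMMMJGGGGGGGGGGGFFFFFFFFFFFFFFFFFFFFFFFFFFFF
MMMMMMMMMMMMMMMMMMMMMMMMLHFFFFFFFFFFFFFFFFFFFFFFFFFFFFFFFFFFFFFF
MMMMMMMMMMMMMMMMMMMMMMLIECBBAAAAAAAABBCEEFFFFFFFFFFFFFFFFFFFFFFF
MMMMMMMMMMMMMMMMMMLJFDBBBBCCCCBAAAABBBBBABCEFFFGFFFFFFFFFFFFFFFF
MMMMMMMMMMMMMMMMLJFDCCCCCDCCCB988889BCCCCCBABDFFFFFFFFFFFFFFFFFF
MMMMMMMMMMMMMMMJGEFGFDCCCDDCB9888889BCCCCCCCBABDFFFFFFFFFFFFFFFF
MMMMMMMMMMMMMLHDEGHHHFDCDDDCB9888889BCCCCCCCCCBACEFFFFFFFFFFFFFF
MMMMMMMMMMMMKGDEHIIHFEDCDDDCC9888889BCCCCCCCCCCBABEFGGFFFFFFFFFF
MMMMMMMMMMMLGDEHIIHFEDCCDDDCC9888889BCCCCCCCCCCCBACFFGGFFFFFFFFF
MMMMMMMMMMMIDDGIIIIHFDDCDDDCC9888889BCDCCCCCCCCCCBADFFFFFFFFFFFF
MMMMMMMMMMLGCFHIIIIGEDCCDDDCC9888889BCDCCCCCCCCCCCABEFGFFFFFFFFF
MMMMMMMMMMKECFHIIIIHEDDCDDDDC9888889BCDCCCCCCCCCCCAAEFGFFFFFFFFF
MMMMMMMMMMKECGIIIIGEDDDCDDDDC9888889BCDCCCCCCCCCCCAAEFGGGFFFFFFF
MMMMMMMMMMLFCFHIIIGEDDDDDDDDC9888889BCDDCDCCCCCDCCABEGG
[... 1589 characters left out ...]
33323333443333355333443333333333423226899999999999
6666666677772222332343333433345433443443333234433337899999999999
6666666666696222333333444333455333344343333333433368999999999999
6666666666667842223434433333455344444223333234333799999999999999
7766777766666697422234332333444454443343433322478999999999999999
6677767666666667787643333333433433323343333679999999999999999999
6666666666676667666679977654433343335676899999999999999999999999
6766766766777666666799999999999999999999999999999999999999999999
6666667677667676666699999999999999999999999999999999999999999977
6666666677766666666699999999999999999999999999999999999999999777
6666666666666666666699999999999999999866899999999999999999976667
```

The gray map shows the wing's top face as a vertical dark strip, columns 279 to 285 and rows 157 to 188, within the collar. It is parallel to the tool, as planned. Now the subpixel correction.

```bash
python3 - <<'E'
from h import *
import pickle
m=pickle.load(open("m8.pkl","rb"));g=cv2.imread("pics/w8.png").mean(2)
c=[];
for r in range(162,186,3):
    s=g[r,274:292];w=np.clip(118-s,0,None);c.append((np.arange(274,292)*w).sum()/w.sum())
print(np.round(c,2));cx=np.mean(c);sl=np.polyfit(range(162,186,3),c,1)[0]
col=g[150:200,280:284].mean(1);w=np.where(col<108)[0]+150;print(w.min(),w.max())
P=onp((cx,(w.min()+w.max())/2),22,m)-22*n;print(P,loc(P),loc(Wf));p,T=pose();d=P-Wf;print("in tool",T.T@d)
a=onp((cx-sl*12,160),22,m);b=onp((cx+sl*12,184),22,m);print("dir",ang(loc(b)-loc(a)),ang((T[:,0]@Fx*-1,T[:,0]@Fy*-1)))
E
```

```text
[281.86 282.03 282.03 282.04 282.   282.01 282.   282.14]
155 194
[624.55734836 -41.41559108  95.81433428] [116.41212427 -78.68033554] [114.57335026 -78.26490299]
in tool [-1.34216971 -1.22198562 -0.5090553 ]
dir 27.853132047357615 27.784166950465497
```

```bash
cat >> h.py <<'E'
Wf=Wf-1.2*(np.cos(np.radians(27.8))*Fy-np.sin(np.radians(27.8))*Fx)
E
python3 - <<'E'
from h import *
p,T=pose();print(T[:,1]@Fy,T[:,1]@Fx,Wf)
go(*wingpose(27.8,32))
E
```

```text
0.8853108644332736 -0.4652398275968798 [623.54489916 -42.12847731  95.09270426]
MOVE xyz [40.5 25.2 40.6] rot [ 0.006 -0.003 -0.002]
```

```bash
python3 -m inch '[{"xyz":[40.5,25.2,20],"rot":[0.006,-0.003,-0.002]},{"xyz":[40.5,25.2,30],"rot":[0.006,-0.003,-0.002]},{"xyz":[40.5,25.2,40.6],"rot":[0.006,-0.003,-0.002]},{"xyz":[40.5,25.2,40.6],"rot":[0.006,-0.003,-0.002]},{"xyz":[40.5,25.2,40.6],"rot":[0.006,-0.003,-0.002]},{"xyz":[40.5,25.2,40.6],"rot":[0.006,-0.003,-0.002]}]'
python3 - <<'E'
from h import *
go(*wingpose(27.8,32));go(*wingpose(27.8,15));go(*wingpose(27.8,7));print(ctrl.get_obs()["qpos"].round(2))
E
```

```text
t: 14.72
ee_pos: [574.8, -46.3, 174.1]
orientation: [-0.733, 2.792, -0.285]
ft_force: [1.0, 0.1, -2.0]
width: 13.5
grasp_force: 30.0
MOVE xyz [2.  0.7 0.8] rot [-0.002  0.003  0.001]
MOVE xyz [-3.2  0.7 17. ] rot [-0.002  0.003  0.001]
MOVE xyz [-5.6  0.7 24.6] rot [-0.002  0.003  0.001]
[-0.04  0.32  1.98 -0.21  0.57 -1.96]
```

```bash
python3 -m inch '[{"xyz":[1.5,0.5,0.5],"rot":[0,0.003,0]},{"xyz":[1.5,0.5,0.5],"rot":[0,0.003,0]},{"xyz":[1.5,0.5,0.5],"rot":[0,0.003,0]}]'
python3 - <<'E'
from h import *
go(*wingpose(27.8,32));go(*wingpose(27.8,15));go(*wingpose(27.8,7))
E
```

```text
t: 14.97
ee_pos: [572.0, -46.4, 172.6]
orientation: [-0.734, 2.796, -0.286]
ft_force: [-0.6, 0.3, -1.1]
width: 14.1
grasp_force: 30.0
MOVE xyz [-0.7 -0.8  0.2] rot [-0.001 -0.001  0.002]
MOVE xyz [-5.9 -0.8 16.4] rot [-0.001 -0.001  0.002]
MOVE xyz [-8.4 -0.8 24. ] rot [-0.001 -0.001  0.002]
```

```bash
python3 -m inch '[{"xyz":[-1.5,-0.2,6],"rot":[0,0,0.001]},{"xyz":[-3.5,-0.2,11],"rot":[0,0,0.001]},{"xyz":[-5.2,-0.2,16.4],"rot":[0,0,0.001]},{"xyz":[-5.2,-0.2,16.4],"rot":[0,0,0.001]},{"xyz":[-5.2,-0.2,16.4],"rot":[0,0,0.001]}]'
python3 - <<'E'
from h import *
o=ctrl.get_obs();print(o["ft_force"]@n,o["moment"])
go(*wingpose(27.8,15));go(*wingpose(27.8,7))
E
```

```text
t: 15.38
ee_pos: [580.4, -46.1, 156.7]
orientation: [-0.734, 2.798, -0.285]
ft_force: [0.2, -0.3, -1.0]
width: 13.5
grasp_force: 30.0
-0.9358650611072137 [0.2028214  0.24045064 0.01590397]
MOVE xyz [-1.5 -1.2 -1.1] rot [ 0.    -0.003  0.001]
MOVE xyz [-4.  -1.2  6.5] rot [ 0.    -0.003  0.001]
```

No contact force at 14 mm out, so the fork is already straddling the wing. Going on down.

```bash
python3 -m inch '[{"xyz":[-1,-0.3,2],"rot":[0,0,0]},{"xyz":[-2,-0.3,4],"rot":[0,0,0]},{"xyz":[-2.5,-0.3,6],"rot":[0,0,0]},{"xyz":[-2.5,-0.3,6],"rot":[0,0,0]},{"xyz":[-2.5,-0.3,6],"rot":[0,0,0]}]'
python3 - <<'E'
from h import *
o=ctrl.get_obs();print(o["ft_force"]@n,o["moment"])
go(*wingpose(27.8,7))
P0,T0=wingpose(27.8,8)
for a in np.arange(27.8,-48,-12.5):
    P,T=wingpose(a,8);print(round(a,1),np.round(T0.T@(P-P0),1),np.round(R.from_matrix(T0.T@T).as_rotvec(),3))
E
```

```text
t: 15.8
ee_pos: [584.4, -45.9, 152.1]
orientation: [-0.733, 2.798, -0.285]
ft_force: [0.8, -0.4, -1.4]
width: 13.9
grasp_force: 30.0
-1.589994303417007 [ 0.18716202  0.20568664 -0.0015523 ]
MOVE xyz [-1.3 -0.7  1.1] rot [-0.    -0.002  0.001]
27.8 [0. 0. 0.] [0. 0. 0.]
15.3 [-0.1  0.6 -0. ] [-0.067  0.     0.208]
2.8 [-0.3  1.3 -0.1] [-0.134  0.     0.415]
-9.7 [-0.6  1.8 -0.2] [-0.201  0.     0.623]
-22.2 [-1.   2.3 -0.3] [-0.267  0.     0.83 ]
-34.7 [-1.5  2.7 -0.5] [-0.334  0.     1.038]
-47.2 [-2.1  2.9 -0.7] [-0.401  0.     1.245]
```

```bash
python3 -m inch '[{"xyz":[-0.6,0,0],"rot":[-0.034,0,0.104]},{"xyz":[-0.7,0.3,0],"rot":[-0.067,0,0.208]},{"xyz":[-0.8,0.6,0],"rot":[-0.1,0,0.311]},{"xyz":[-0.9,0.9,-0.1],"rot":[-0.134,0,0.415]},{"xyz":[-1,1.2,-0.1],"rot":[-0.168,0,0.519]},{"xyz":[-1.2,1.4,-0.2],"rot":[-0.201,0,0.623]},{"xyz":[-1.4,1.7,-0.2],"rot":[-0.234,0,0.727]},{"xyz":[-1.6,1.9,-0.3],"rot":[-0.267,0,0.83]},{"xyz":[-1.6,1.9,-0.3],"rot":[-0.267,0,0.83]}]'
python3 - <<'E'
from h import *
o=ctrl.get_obs();p,T=pose();M=o["moment"];F=o["ft_force"]
print(F@n,F@Fx,F@Fy,"Mn about lock axis",(M+np.cross((p-Wf)/1000,F))@n,M@n,o["qpos"].round(2))
P0,T0=wingpose(-22.2,8);go(P0,T0)
for a in (-28,-35,-41,-47,-53):
    P,T=wingpose(a,8);print(a,np.round(T0.T@(P-P0),1),np.round(R.from_matrix(T0.T@T).as_rotvec(),3))
E
```

```text
t: 16.55
ee_pos: [584.5, -43.7, 152.1]
orientation: [0.423, 2.874, 0.245]
ft_force: [0.3, 4.1, -1.7]
width: 13.8
grasp_force: 30.0
-1.7300022309885505 -0.3497346993192273 4.109602307102649 Mn about lock axis -0.12007208570170576 -0.10586095333323813 [-0.19  0.38  1.93  0.3   0.63 -1.69]
MOVE xyz [-0.7  0.5  0.1] rot [-0.001 -0.002 -0.004]
-28 [-0.   0.3 -0. ] [-0.031  0.     0.096]
-35 [-0.1  0.7 -0. ] [-0.068  0.     0.213]
-41 [-0.2  1.  -0. ] [-0.101  0.     0.312]
-47 [-0.3  1.3 -0.1] [-0.133  0.     0.412]
-53 [-0.4  1.5 -0.1] [-0.165  0.     0.512]
```

```bash
python3 -m inch '[{"xyz":[-0.3,0.4,0],"rot":[-0.031,0,0.096]},{"xyz":[-0.3,0.7,0],"rot":[-0.068,0,0.213]},{"xyz":[-0.3,1,0],"rot":[-0.101,0,0.312]},{"xyz":[-0.3,1,0],"rot":[-0.101,0,0.312]},{"xyz":[-0.3,1,0],"rot":[-0.101,0,0.312]}]'
python3 - <<'E'
from h import *
o=ctrl.get_obs();p,T=pose();M=o["moment"];F=o["ft_force"]
print(M,F,"Mn",(M+np.cross((p-Wf)/1000,F))@n,M@n)
go(*wingpose(-41,8))
E
python3 -m inch '[{"xyz":[-0.1,0.3,0],"rot":[-0.032,0,0.1]},{"xyz":[-0.1,0.3,0],"rot":[-0.032,0,0.1]},{"xyz":[-0.1,0.3,0],"rot":[-0.032,0,0.1]}]'
python3 - <<'E'
from h import *
o=ctrl.get_obs();p,T=pose();M=o["moment"];F=o["ft_force"]
print(M,F,"Mn",(M+np.cross((p-Wf)/1000,F))@n,M@n)
go(*wingpose(-47,8))
E
```

```text
t: 16.97
ee_pos: [585.2, -42.9, 152.5]
orientation: [0.838, 2.772, 0.434]
ft_force: [-1.1, -0.5, -1.9]
width: 13.7
grasp_force: 30.0
[-0.35154411  0.52281513 -0.02081849] [-1.07736386 -0.52676827 -1.87148513] Mn 0.15250319733336526 0.14807095100964016
MOVE xyz [-0.2  0.5  0.2] rot [-0.004 -0.     0.005]
t: 17.22
ee_pos: [585.3, -42.7, 152.5]
orientation: [0.971, 2.725, 0.493]
ft_force: [-3.6, -4.8, -0.3]
width: 13.5
grasp_force: 30.0
[-1.25422012  0.90836496  0.28666239] [-3.6371267  -4.82454218 -0.27209699] Mn 0.8869832119502803 0.8684551999013589
MOVE xyz [-0.2  0.6  0.2] rot [-0.005 -0.     0.006]
```

Torque about the lock axis jumped from 0.15 to 0.87 N m, so it is at the stop. Backing off a few degrees, within the slot's play, and lifting out along the normal.

```bash
python3 - <<'E'
from h import *
p,T=pose();P0,T0=wingpose(-47,8)
for a,h in((-42,8),(-42,20),(-42,45),(-42,80)):
    P,Q=wingpose(a,h);print(a,h,np.round(T0.T@(P-P0),1),np.round(R.from_matrix(T0.T@Q).as_rotvec(),3))
E
```

```text
-42 8 [-0.  -0.3 -0. ] [ 0.027 -0.    -0.083]
-42 20 [  3.7  -0.3 -11.4] [ 0.027 -0.    -0.083]
-42 45 [ 11.3  -0.3 -35.2] [ 0.027 -0.    -0.083]
-42 80 [ 22.1  -0.3 -68.6] [ 0.027 -0.    -0.083]
```

```bash
python3 -m inch '[{"xyz":[0,-0.2,0],"rot":[0.027,0,-0.083]},{"xyz":[0,-0.2,0],"rot":[0.027,0,-0.083]},{"xyz":[1.8,-0.2,-5.7],"rot":[0.027,0,-0.083]},{"xyz":[3.7,-0.3,-11.4],"rot":[0.027,0,-0.083]},{"xyz":[7.5,-0.3,-23],"rot":[0.027,0,-0.083]},{"xyz":[15,-0.3,-46],"rot":[0.027,0,-0.083]},{"xyz":[22,-0.3,-68.6],"rot":[0.027,0,-0.083]},{"xyz":[22,-0.3,-68.6],"rot":[0.027,0,-0.083]},{"xyz":[22,-0.3,-68.6],"rot":[0.027,0,-0.083]}]'
python3 - <<'E'
from h import *
go(*wingpose(-42,80,(60,0)));o=ctrl.get_obs();print(o["qpos"].round(2))
P,T=wingpose(-42,80,(60,0));m=ctrl.camera_model("wrist")
p,r=pose();off=r.T@(m["position"]-p);A=r.T@att(m)
m2=dict(m,position=P+T@off,attitude=R.from_matrix(T@A).as_rotvec());print(proj("wrist",Wf+22*n,m),proj("wrist",Wf+22*n,m2))
E
```

```text
t: 17.97
ee_pos: [548.5, -45.2, 216.1]
orientation: [0.866, 2.759, 0.447]
ft_force: [-0.3, -0.0, -2.0]
width: 13.9
grasp_force: 30.0
MOVE xyz [-42.   39.2 -11.7] rot [-0.001  0.003  0.001]
[-0.27  0.24  1.98  0.45  0.74 -1.54]
[251.49532717 228.35349478] [209.00999239 181.65601497]
```

```bash
python3 -m inch '[{"xyz":[-42,39,-12],"rot":[0,0.003,0]},{"xyz":[-42,39,-12],"rot":[0,0.003,0]},{"xyz":[-42,39,-12],"rot":[0,0.003,0]},{"xyz":[-42,39,-12],"rot":[0,0.003,0]}]'
python3 - <<'E'
from h import *
import pickle
m=ctrl.camera_model("wrist");i=ctrl.get_image("wrist")[:,:,::-1].copy();cv2.imwrite("pics/w9.png",i);pickle.dump(m,open("m9.pkl","wb"))
u,v=proj("wrist",Wf+16*n,m).round().astype(int);print(u,v);g=i[v-28:v+28,u-30:u+30].mean(2)
[print("".join("0123456789ABCDEFGHIJKLMNOP"[int(x/10)] for x in r)) for r in g[::2]]
T=pose()[1];print(ang((-T[:,0]@Fx,-T[:,0]@Fy)))
# dial re-check: line and marker visible?
print(proj("wrist",foot+34*n,m))
E
```

```text
t: 18.3
ee_pos: [598.9, -41.4, 242.7]
orientation: [0.866, 2.766, 0.449]
ft_force: [-1.3, 0.1, -1.3]
width: 13.7
grasp_force: 30.0
211 184
LLLLLMMMMMMMMMMMMMMMMLJGFFFFFFFFFFFFFFFFFFFFFFFFFFFFFFFFFFFG
MMMMMMMMMMMMMMMMMMMMMLIGFFFFFFFFFFFFFFFFFFFFFFFFFFFFFFFFFFFF
MMMMMMMMMMMMLMMLMMMMMLHFFFFFFFFFFFFFFFFFFFFFFFFFFFFFFFFFFFFF
MMMMMMMMMMMMMMMMMMMMLKHFFFFFFFFFFFFFFFFFFFFFFFFFFFFFFFFFFFFF
MMMMMMMMMMMMMMMMMMMMLJGFFFFEEDDDDDEEEFFFFFFFFFFFFFFFFFFFFFFF
MMMMMMMMMMMMMMMMMLKIHFEDCBBAAAAAAAAAAABCDEFFFFFFFFFFFFFFFFFF
MMMMMMMMMMMMMMMMMLJGDBBBBBBAABBCCCCCCCBAAABDEFFFFFFFFFFFFFFF
MMMMMMMMMMMMMMMLLIFDEFGFCA88889ABCCCCCCCCBAAACEFFFFFFFFFFFFF
MMMMMMMMMMMMMLLIFDEGHHGFDA988888ACCCCCCCCCCBA9ADEFFFFFFFFFFF
MMMMMMMMMMMMLJGDDFGHHHGFDB9988889BCCCCCCCCCCCBAACEFFFFFFFFFF
MMMMMMMMMMMMLIEEGHHHHHHHFC9888889BCCCCCCCCCCCCCA9CEFFFFFFFFF
MMMMMMMMMMMMLGDFHHHHHHHHFCA998889BCCCCCCCCCCCCCBAADFFFFFFFFF
MMMMMMMMMMMLJEEGHHHHHHHHGDBA99888ACCCCCCCCCCCCDCA9BEFFFFFFFF
MMMMMMMMMMMLIEFHHHHHHHHGEDBAAA9889BCCCCCCCCCDEFFDAAEFFFFFFFF
MMMMMMMMMMMLGDFHHHHHHHHHHFCAAAA989BCCCCCCCCDFHHHFCBDFFFFFFFF
MMMMMMMMMMMLHDFHHHHHHHHHHHFCAAA988BCCCCCCCDEGHHHECDGGFFFFFFG
MMMMMMMMMMMMJEEGHHHHHHHHHHGCAAAA88ACCCCCCDDFHHHGDBDFGGGGGHHG
MMMMMMMMMMMMLHDFHHHHHHHHHHFCAAAA889BCCCCCDDFHHHECEIKLLJKLLLL
MMMMMMMMMMMMMLHEFHHHHHHHHHHEBAA988ADEDDDDEFHHGECCHLMMMMMMMMM
MMMMMMMMMMMMMMLHEFGHHHHHHHHGCAAA98AEGHHGHHHHGDCEJLMMMMMMMMMM
MMMMMMMMMMMMMMMLKGEFGHHHHHHHECCBBBCFHHHHHHGECCFKMMMMMMMMMMMM
MMMMMMMMMMMMMMMMMLJGEEFGHHHHHHHHHHHHHHHGFDCDFJLMMMMMMMMMMMMM
MMMMMMMMMMMMMMMMMMMLKHFEDEEFGGGHGGFFEEDCEGJLMMMMMMMMMMMMMMMM
MMMMMMMMMMMMMMMMMMMMMMLLKJHFEEEEEEEFGHIKLMMMMMMMMMMMMMMMMMMM
MMMMMMMMMMMMMMMMMMMMMMMMMMMMMMMLLLLMMMMMMMMMMMMMMMMMMMMMMMMM
MMMMMMMMMMMMMMMMMMMMMMMMMMMMMMMMMMMMMMMMMMMMMMMMMMMMMMMMMMMM
MMMMMMMMMMMMMMMMMMMMMMMMMMMMMMMMMMMMMMMMMMMMMMMMMMMMMMMMMMMM
MMMMMMMMMMMMMMMMMMMMMMMMMMMMMMMMMMMMMMMMMMMMMMMMMMMMMMMMMMMM
-41.81313873171274
[333.79594006  70.53538752]
```

```bash
python3 - <<'E'
from h import *
import pickle
m=pickle.load(open("m9.pkl","rb"));g=cv2.imread("pics/w9.png").mean(2)
L=[];Rr=[]
for r in range(172,196,2):
    s=g[r,200:222];d=np.diff(s)
    # left edge: strongest fall, cols 203-212 ; right edge: strongest rise, cols 209-218
    l=200+np.argmin(d[2:13])+2.5;q=200+np.argmax(d[8:18])+8.5;L.append(l);Rr.append(q)
rows=np.arange(172,196,2);print(L,Rr)
for e in(L,Rr):
    k=np.polyfit(rows,e,1);a=onp((np.polyval(k,172),172),22,m);b=onp((np.polyval(k,194),194),22,m);print(k[0],ang(loc(b)-loc(a)))
E
```

```text
[np.float64(205.5), np.float64(205.5), np.float64(205.5), np.float64(205.5), np.float64(205.5), np.float64(205.5), np.float64(206.5), np.float64(207.5), np.float64(207.5), np.float64(207.5), np.float64(208.5), np.float64(208.5)] [np.float64(212.5), np.float64(213.5), np.float64(213.5), np.float64(213.5), np.float64(213.5), np.float64(214.5), np.float64(214.5), np.float64(214.5), np.float64(214.5), np.float64(215.5), np.float64(215.5), np.float64(215.5)]
0.15909090909090717 -32.39680127804931
0.1276223776223762 -34.210821447493856
```

The wing has turned about 61°. The key met hard resistance when the wing reached this angle, and a free lock would show only 0.06 N m, so the lock is at its stop. It started slightly past zero. Now I'll take the key back to its place.

```bash
python3 - <<'E'
from h import *
go(_P+[0,0,120],_T);go(_P+[0,0,10],_T)
E
```

```text
Traceback (most recent call last):
NameError: name '_P' is not defined. Did you mean: 'KP'?
```

```bash
python3 - <<'E'
from h import *
import h
go(h._P+[0,0,120],h._T)
E
```

```text
MOVE xyz [   3.  -345.6  -62.8] rot [0.356 0.422 0.016]
```

```bash
python3 -m inch '[{"xyz":[3,-345.6,-63],"rot":[0.356,0.422,0.016]},{"xyz":[3,-345.6,-63],"rot":[0.356,0.422,0.016]},{"xyz":[3,-345.6,-63],"rot":[0.356,0.422,0.016]},{"xyz":[3,-345.6,-63],"rot":[0.356,0.422,0.016]},{"xyz":[3,-345.6,-63],"rot":[0.356,0.422,0.016]},{"xyz":[3,-345.6,-63],"rot":[0.356,0.422,0.016]},{"xyz":[3,-345.6,-63],"rot":[0.356,0.422,0.016]},{"xyz":[3,-345.6,-63],"rot":[0.356,0.422,0.016]},{"xyz":[3,-345.6,-63],"rot":[0.356,0.422,0.016]},{"xyz":[3,-345.6,-63],"rot":[0.356,0.422,0.016]},{"xyz":[3,-345.6,-63],"rot":[0.356,0.422,0.016]},{"xyz":[3,-345.6,-63],"rot":[0.356,0.422,0.016]}]'
python3 -m inch '[{"xyz":[0,0,0],"rot":[0,0,0]},{"xyz":[0,0,0],"rot":[0,0,0]},{"xyz":[0,0,0],"rot":[0,0,0]}]'
python3 - <<'E'
from h import *
import h
go(h._P+[0,0,120],h._T);go(h._P+[0,0,8],h._T)
# in-hand check: paddle top face edges by gray at rows, vs. predicted corners from stored grip
m=ctrl.camera_model("wrist");i=ctrl.get_image("wrist")[:,:,::-1].copy();cv2.imwrite("pics/w10.png",i);g=i.mean(2)
p,T=pose();M=T@KR;K=p+T@KP
c=[proj("wrist",K+M@[a*18,b*7,92],m) for a,b in((1,1),(1,-1),(-1,-1),(-1,1))];print(np.round(c,1).tolist())
print("disc/prongs",[proj("wrist",K+M@[a*15,b*14.5,0],m).round(1).tolist() for a,b in((1,1),(1,-1),(-1,-1),(-1,1))])
for z in(0,26):print([proj("wrist",K+M@[17.5*np.cos(t),17.5*np.sin(t),26],m).round(1).tolist() for t in np.radians((60,120,240,300))])
x=int(np.mean(c,0)[0]);y=int(np.mean(c,0)[1])
[print("".join("0123456789ABCDEFGHIJKLMNOPQ"[int(q/10)] for q in r)) for r in g[y-75:y+40:3,x-40:x+41]]
print(x-40,y-75)
E
```

```text
t: 19.35
ee_pos: [398.4, -322.9, 181.5]
orientation: [-0.796, -2.727, -0.127]
ft_force: [0.6, 0.4, -1.5]
width: 13.6
grasp_force: 30.0
t: 19.6
ee_pos: [399.2, -323.2, 182.2]
orientation: [-0.794, -2.729, -0.125]
ft_force: [0.2, -0.0, -1.5]
width: 13.7
grasp_force: 30.0
MOVE xyz [ 0.6 -1.2  1.7] rot [0.    0.002 0.002]
MOVE xyz [-33.5  -1.3 108.4] rot [0.    0.002 0.002]
[[236.2, 216.6], [267.0, 216.7], [266.9, 296.8], [235.8, 296.8]]
disc/prongs [[232.4, 215.8], [271.5, 215.9], [271.5, 256.7], [232.2, 256.5]]
[[228.9, 226.7], [228.7, 253.5], [274.8, 253.6], [274.8, 226.9]]
[[228.9, 226.7], [228.7, 253.5], [274.8, 253.6], [274.8, 226.9]]
BBBBDGGGGGGGGGGGGGGGGGGGGGHGHGGGHHGHGEBAAAAAAAAAAAAAAAAAAAAAAAAAAAACFHHHHGDBAAAAA
AAAAABBAAAAABBCBBCCEEDCDDCBCCDDCBCCDDBAAAAAAAAAAAAAAAAAAAAAAAAAAAABEDCBDDBAAAAAAA
AAAAAAAAAAAAAAAAAAAAAAAAAAAAAAAAAAAAAAAAAAAAAAAAAAAAAAAAAAAAAAAAAAAAAAAAAAAAAAAAA
AAAAAAAAAAAAAAAAAAAAAAABDBAAABDCAAAAAAAAAAAAAAAAAAAAAAAAAAAAAAAAAAAAAAAAAAAAAAAAA
AAAAAAAAAAAAAAAAAAAAAAAAAAAAAABBAAAAAAAAAAAAAAAAAAAAAAAAAAAAAAAAAAAAAAAAAAAAAAAAA
AAAAAAAAAAAAAAAAAAAAAAAAAAAAAAAAAAAAAAAAAAAAA
[... 2050 characters left out ...]
444444444433333334455555555544444444
544444444445565555555444443344444444444444444444444444433333344455555555544444444
444444444445555555554444433334444444444444444444444444433333333455555555543444444
444444444455555555554444333334444444444444444444444444333333334445555555544444444
444444567887765555554444333334444444444444444444444444433333344445555567778765444
444444688888866555555544433334444444444444444444444444433333444455555568889997544
44444579998887655555544443333444444444444444444444444443333344444555567899AAA9644
4444469A998887655555554444565444444444444444444444444444543444444555567889ACCB854
444446899877776555555554458BBA8655555555555555555555679BC954455555555667889BCC954
211 181
```

The paddle's edges (238 to 267, top at row 217, bottom at 295) match the stored grip, so the key hasn't slipped. Lowering.

```bash
python3 -m inch '[{"xyz":[-12,-0.5,38],"rot":[0,0,0]},{"xyz":[-24,-0.5,76],"rot":[0,0,0]},{"xyz":[-30,-0.5,97],"rot":[0,0,0]},{"xyz":[-33.5,-0.7,107.5],"rot":[0,0,0]},{"xyz":[-33.5,-0.7,107.5],"rot":[0,0,0]},{"xyz":[-33.5,-0.7,107.5],"rot":[0,0,0]}]'
python3 - <<'E'
from h import *
import h
go(h._P,h._T);print(pose()[1].T@[0,0,-1])
E
```

```text
t: 20.15
ee_pos: [398.0, -324.1, 69.8]
orientation: [-0.796, -2.728, -0.125]
ft_force: [0.5, -0.1, -0.2]
width: 13.6
grasp_force: 30.0
MOVE xyz [-2.3  0.3  8.8] rot [0.    0.002 0.   ]
[-3.04781054e-01 -5.07086257e-04  9.52422308e-01]
```

```bash
python3 -m inch '[{"xyz":[-1,0,3],"rot":[0,0,0]},{"xyz":[-2,0,6],"rot":[0,0,0]},{"xyz":[-2.4,0,7.5],"rot":[0,0,0]},{"xyz":[-2.4,0,7.5],"rot":[0,0,0]}]'; python3 -m inch '[{"xyz":[-0.3,0,1],"rot":[0,0,0]},{"xyz":[-0.3,0,1],"rot":[0,0,0]},{"xyz":[-0.3,0,1],"rot":[0,0,0]}]'
```

```text
t: 20.48
ee_pos: [397.7, -324.3, 62.0]
orientation: [-0.797, -2.729, -0.124]
ft_force: [0.2, -0.1, -1.1]
width: 13.7
grasp_force: 30.0
t: 20.73
ee_pos: [397.7, -324.2, 60.7]
orientation: [-0.797, -2.728, -0.125]
ft_force: [0.8, -0.3, 0.0]
width: 13.8
grasp_force: 30.0
```

```bash
python3 -m inch '[{"xyz":[-0.2,0,0.7],"rot":[0,0,0]},{"xyz":[-0.2,0,0.7],"rot":[0,0,0]},{"xyz":[-0.2,0,0.7],"rot":[0,0,0]}]'
```

```text
t: 20.98
ee_pos: [397.8, -324.2, 60.7]
orientation: [-0.797, -2.728, -0.125]
ft_force: [0.3, 0.7, 7.3]
width: 14.0
grasp_force: 30.0
```

Firm contact (7 N), so the key is standing on the bench. Opening and backing out along the fingers.

```bash
python3 -m inch '[{"xyz":[0,0,0],"rot":[0,0,0]},{"xyz":[0,0,0],"rot":[0,0,0]},{"xyz":[0,0,0],"rot":[0,0,0]},{"xyz":[0,0,0],"rot":[0,0,0]},{"xyz":[0,0,0],"rot":[0,0,0]},{"xyz":[0,0,-12],"rot":[0,0,0]},{"xyz":[0,0,-30],"rot":[0,0,0]},{"xyz":[0,0,-60],"rot":[0,0,0]},{"xyz":[0,0,-100],"rot":[0,0,0]},{"xyz":[0,0,-140],"rot":[0,0,0]},{"xyz":[0,0,-140],"rot":[0,0,0]},{"xyz":[0,0,-140],"rot":[0,0,0]}]' 60
python3 - <<'E'
from h import *
m=ctrl.camera_model("wrist");i=ctrl.get_image("wrist")[:,:,::-1].copy();cv2.imwrite("pics/w11.png",i);g=i.mean(2)
y=np.radians(147.3);kx=np.array([np.cos(y),np.sin(y),0]);ky=np.array([-kx[1],kx[0],0]);K=np.array([400.8,-324.3,92])
c=np.array([proj("wrist",K+a*18*kx+b*7*ky,m) for a,b in((1,1),(1,-1),(-1,-1),(-1,1))]);print(c.round(1).tolist())
x,v=c.mean(0).astype(int);print(x-25,v-30)
[print("".join("0123456789ABCDEFGHIJKLMNOPQ"[int(q/10)] for q in r)) for r in g[v-30:v+30:3,x-25:x+26]]
# whole-scene change vs start in the side view
s=ctrl.get_image("side")[:,:,::-1].astype(int);a=cv2.imread("pics/side0.png").astype(int)
d=(abs(s-a).max(2)>45).astype(np.uint8);N,l,st,ce=cv2.connectedComponentsWithStats(d)
print([(st[k].tolist()) for k in range(1,N) if st[k,4]>8]);cv2.imwrite("pics/side1.png",s)
E
```

```text
t: 21.98
ee_pos: [435.2, -348.4, 196.1]
orientation: [-0.798, -2.734, -0.122]
ft_force: [0.1, -0.2, 0.1]
width: 67.3
grasp_force: 0.0
[[246.3, 158.5], [262.2, 158.6], [262.1, 199.4], [246.2, 199.4]]
229 148
FFFFFFFFFFFFFFFFFFFFFFFFFCAAAAAAAAAAAAAAAAAAAAABDFF
FFFFFFFFFFFFFFFFFFFFFFFFDBAA9AAAAAAAAAAAAAAAAAAACEF
FGGGGFGGGGGGGGGGGGGGGGFDBAAAA9AAAAAAAAAAAAAAAAABEFF
GGGGGGGGGGGGGGGGGGGGGGFCAA9A99AAAA99A9A9A9999AACFFF
GGGGGGGGGGGGGGGGFC9888876666667899999999999A9ACEFFF
GGGGGGGGGGGGGGGFB755555555666556899999999999ABEFFFF
GGGGGGGGGGGGGGGFB755555555656556799999999999ADFFFFF
GGGGGGGGGGGGGGFEB755555555555556899999999999BEFFFFF
GGGGGGGGGGGIKLLLG965555555565557ADDDCA999999ADFFFFF
EDFFFFFEFFGJLMMLG965555555555557BDEEDBA9999ACFFFFFF
999999999BEHJJJIC755555555555557BDEEEECA99ABEFFFFFF
99999999ACDEEEEDA755555555555557BDEEEEECA99ABBCDEDC
99999999ADDDDDDDA655555555555556ADEEEEECA9999999999
99999999ACDDDDDDA655555555555556ADEEEEDBA9999999999
999999999ACDEEEDA655555555555556ADEEEDBA99999999999
99999999999BDDEDA655555555555556ADEEDA9999999999999
99999999999BCDCC9655555555555556ACDDCA9999999999999
999999999
[... 1375 characters left out ...]
241, 16, 6, 29], [222, 243, 8, 3, 11], [230, 242, 38, 20, 172], [256, 243, 11, 6, 23], [282, 242, 9, 6, 17], [331, 243, 6, 5, 12], [329, 245, 4, 6, 9], [284, 247, 4, 8, 12], [100, 248, 14, 2, 21], [271, 248, 21, 25, 107], [313, 249, 27, 34, 141], [230, 250, 9, 8, 23], [303, 250, 6, 8, 14], [329, 250, 15, 15, 60], [237, 259, 4, 8, 12], [264, 259, 9, 7, 18], [97, 261, 2, 7, 10], [258, 260, 5, 5, 9], [271, 260, 7, 10, 23], [242, 262, 7, 6, 19], [264, 265, 6, 6, 15], [283, 264, 13, 9, 39], [297, 265, 10, 4, 17], [337, 265, 9, 5, 20], [250, 266, 13, 6, 29], [315, 274, 16, 11, 42]][ WARN:0@0.651] global loadsave.cpp:1063 imwrite_ Unsupported depth image for selected encoder is fallbacked to CV_8U.
```

The key stands upright at its old place: top-face edges at columns 246 to 262, as predicted. The gripper is clear of it, so I'm handing in.

```bash
python3 -c "
from h import *
print(ctrl.close_job())"
```

```text
the job is handed in; nothing more can be done
None
```

The job is handed in at about 22 s of robot time: the dial points at the marker to within about half a degree, the lock was turned clockwise until it met hard resistance (about 61° of turn, taken as its stop), and the key stands upright in its original place.

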